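# Change the batch in the converter burn-in fixture

## Robot

A 6-joint arm with a two-finger parallel gripper is mounted at the origin on a cart in front of the work surface, level with it; the furniture and walls round the work are solid. World frame = base frame: x ahead of the robot, y to its left, z up, the work surface at z = 0. Lengths are in m, angles in rad, forces in N, time in s.
With the tool pointing down it reaches from about 0.275 to 0.85 m from the base axis. Payload 19 kg.
Tool frame: the origin (TCP) lies midway between the tips of the shut fingers; the grasp point (between the pads) lies 19 mm behind it; z points along the fingers, y is the line along which they close (so a half turn about z gives the same grasp; the last joint's range is limited). The gripper opens to 85 mm and grips with 20 to 120 N. Pads are 22 mm wide; open, the fingers measure 114 mm over their backs; the gripper's body (76 mm by 85 mm) begins 54 mm behind the grasp point. The pads swing forward as they close: fully open they stand 13 mm farther back than shut.
Start: joints at [1.168, 0.15, 1.437, -0, 1.554, -0.134], TCP at [0.153, 0.554, 0.231] pointing down, gripper open.
Joint ranges: [-2.8, 2.8], [-0.68, 2.1], [0.12, 2.68], [-1.39, 4.53], [0.16, 2.79], [-2.81, 2.81]. Speed limits (rad/s): [1.89, 1.89, 2.22, 3.01, 3.01, 3.01].

## Interface

Orientations are given as a 3x3 rotation matrix whose columns are the frame's x, y, z axes.
In Python, from station import bot, imaging gives the robot as it stands.
- The arm moves only by the tool move_arm, never from a script. Its argument "commands" is a list of rows, each a list of 3 entries, a list of its own where there are three numbers: the turn, a rotation vector about the tool's x, y, z in rad, then the shift along the tool's x, y, z in m, then the finger opening in m, from 0 to 0.0854. In form: [[[wx, wy, wz], [tx, ty, tz], jaw], ...]. A call has 1 to 8 rows; each row shifts and turns the commanded pose from where the row before left it, along the tool's axes as they then stand; what a row does not reach is not made up. A row lasts 1/10 s, in which the tool goes at most 50 mm and 8.59 degrees, less where a joint would pass 70% of its speed; a pose out of reach is approached as far as the arm can. A call is refused whole if a number of a shift passes 0.05 or a number of a turn 0.15, either way. A call with a gripper value outside its range is refused whole. The fingers move at their own pace and stop on an object; "grip_force" is the grip in N (left out, the last holds). Time passes only in rows, so rows that do not move let the fingers close. It gives the time, the measured TCP pose, the force, the opening and the grip force at its end, in the units of the state.
- bot.state(): the state, without advancing time (a new reading comes with each control period).
- imaging.capture(name): name is "scene" or "top" or "wrist"; returns the picture (400x640x3 uint8, red, green, blue); there is no depth.
- imaging.camera_info(name): a dict with "fx", "fy", "cx", "cy" (pixels), "D" ([k1, k2, p1, p2, k3] as OpenCV has them; the pictures are not rectified), "eye" and "rotation" of the camera in the world; the wrist camera has in their place "mount" (4x4, takes a point from camera to tool coordinates, whose origin is the TCP and whose axes are the flange's). Camera axes: x right, y down, z forward; pixel columns grow to the right and rows downward; lengths in m; the calibration is good to about 2 mm. A picture is of the moment at which its call begins: read the wrist's pose just before it. camera_info takes no time and is no camera call.
- bot.close_job(): hands the job in; it is judged then, once.
The state is a dict: "time_s": time; "joint_positions": joint angles; "joint_velocities": joint speeds; "effort": joint torques, N m; "tool_pos": TCP position; "ee_rot": TCP orientation; "contact_force": force on the tool from outside, world axes, zero at the start; "ft_torque": the same for the moment, N m; "finger_gap": finger opening in m; "grip_force": force on a finger pad.
Only numpy, scipy, OpenCV 4.12 (cv2) and the standard library are available. Lean on these libraries where they do the work, as an engineer would, in place of code of your own. Each camera call takes 0.05 s, during which the arm holds its last target. There are 200 camera calls.

## Task

A burn-in run has just ended: lift the locking collar on the lever of the grey supply box and throw the lever to OFF (leaning to the front of the box, the side with its two sockets), swing the fixture's keeper bar open to the back, and lay what it holds, the tested modules, flat on the floor of the low black tray. Lay every fresh module from the bench flat in a nest of the fixture (any nest, either way round), swing the bar shut until it clicks into its detent, and only then lift the collar again and throw the lever back to ON so that the collar drops and locks it. The bar must never stand open while the supply is on, and the cutters, the tape roll and the screwdriver stay where they lie.

Things in the scene. Friction and masses are not known exactly. Their poses are not given: they have to be found in the camera images.
- fixture: fixed burn-in fixture, base plate 130 (x) x 324 (y) mm; origin under its centre, x to its back, y left, z up. Three nests 76 mm apart along y, long side along x, floor 20 mm above the bench. Locating blocks (top 31 mm above the bench) stand only over 31 mm from a nest's centre along x; between, the fingers have 32 mm beside a module. About 2 mm play round a module
- nest_left (a point): centre of the floor of the left (+y) nest; axes as the fixture
- nest_mid (a point): centre of the floor of the middle nest; axes as the fixture
- nest_right (a point): centre of the floor of the right (-y) nest; axes as the fixture
- keeper_bar (a joint): keeper bar angle, rad: 0 = shut over the nests (start), 1.65 = fully open to the back, counter-clockwise from above. Steel bar 22 x 285 mm, underside 2.5 mm above seated modules, top 70 mm above the bench. A spring ball at its right end holds it shut (10 N at the knob to push out; clicks home in the last 0.02 rad); else free, stays put. A module not down blocks it.
- bar_knob (a point): middle of the black knob that stands up on the bar, 18 mm diameter, its grip from 10 mm below to 10 mm above this point, 140 mm from the hinge; moves with the bar. Axes of the bar: its -y points along the bar away from the hinge
- bar_hinge (a point): point on the bar's vertical hinge axis, at the left end of the fixture, at the bar's height; axes as the fixture
- supply_box: grey supply box 110 (x) x 105 (y) x 58 mm high, fixed to the bench; origin at the centre of its underside; x to its back, its front (-x) has two black sockets. A lever-lock switch stands in a steel gate on its top. A tall wire rack stands at the back of the bench between box and fixture, beyond x = 0.68
- supply_lever (a joint): supply lever angle, rad: 0 = OFF (leaning 0.32 to the box's front, -x), 0.64 = ON (leaning 0.32 to its back, +x; start). Turns about the box's y axis through lever_hinge. Locked at both ends by lugs under the collar; with the collar up it moves with light friction. 10 mm steel lever, black tip 16 mm wide, 96 mm from the hinge
- lock_collar (a joint): lift of the locking collar along the lever, m: 0 = dropped and locked, 0.012 = fully up; it must be up 9 mm or more while the lever passes through the middle. A spring pushes it down with 6 N (seated) to 9 N (fully up)
- collar_grip (a point): centre of the locking collar, a ribbed aluminium cylinder round the lever, 28 mm diameter, 30 mm long, 51 mm from the hinge along the lever when dropped; z along the lever, upward, y along the hinge axis. Grip it across y; the steel gate under it reaches 32 mm from the hinge
- lever_hinge (a point): point on the lever's hinge axis, inside the box, 50 mm above the bench; axes as the box
- done_tray_in (a point): centre of the inner floor of the low black tray for tested modules, 150 (x) x 150 (y) x 16 mm outside, walls 4 mm, floor 4 mm above the bench, fixed to the bench; axes as the tray's sides
- tested_a: tested module, in the fixture's left nest at the start, or absent: finned aluminium converter block with black end plates, 96 (its x) x 44 (its y) x 36 mm high, 0.2 kg, the same at both ends; origin at the centre of its underside, z up. Grip it across the 44 mm width. At least one of tested_a and tested_b is present
- tested_b: tested module, in the fixture's right nest at the start, or absent: finned aluminium converter block with black end plates, 96 (its x) x 44 (its y) x 36 mm high, 0.2 kg, the same at both ends; origin at the centre of its underside, z up. Grip it across the 44 mm width. 
- module_a: fresh module, lying on the bench beside the fixture at the start, or absent (two or three of the fresh ones are present): finned aluminium converter block with black end plates, 96 (its x) x 44 (its y) x 36 mm high, 0.2 kg, the same at both ends; origin at the centre of its underside, z up. Grip it across the 44 mm width. 
- module_b: fresh module, lying on the bench beside the fixture at the start, or absent (two or three of the fresh ones are present): finned aluminium converter block with black end plates, 96 (its x) x 44 (its y) x 36 mm high, 0.2 kg, the same at both ends; origin at the centre of its underside, z up. Grip it across the 44 mm width. 
- module_c: fresh module, lying on the bench beside the fixture at the start, or absent (two or three of the fresh ones are present): finned aluminium converter block with black end plates, 96 (its x) x 44 (its y) x 36 mm high, 0.2 kg, the same at both ends; origin at the centre of its underside, z up. Grip it across the 44 mm width. 
- side_cutters: bystander: side cutters with orange handles, 52x106x12 mm, behind the fixture; leave it where it lies
- tape_roll: bystander: roll of dark tape, 66 mm diameter, 19 mm high, to the left of the fixture; leave it where it lies
- driver_red: bystander: red screwdriver, 18x150x17 mm, in front of the fixture; leave it where it lies

How it is judged:
By the outcome, as a careful person would: the job done as asked, in the order asked, and still so for the second after the job is handed in, with the robot touching nothing.
Of tested_a, tested_b only 1 to 2 are there at a start; the rules pass over those that are not, and their reading is None.
Of module_a, module_b, module_c only 2 to 3 are there at a start; the rules pass over those that are not, and their reading is None.
At some moment in a run one of module_a, module_b, module_c may be knocked a few centimetres aside while the robot is not near it.
Once in a run the grip may slacken for a moment while it holds something.
It also fails if it takes over 210 s, if anything falls off the work surface, if the arm or the gripper's body presses on something with over 40 N, if the wrist force passes 120 N, or if a joint passes its speed limit or range.

## Working session

There is one attempt and no reset: what is moved stays moved. The work goes in short steps, Python scripts to look and compute and a tool call to move; the robot and the scene stay as the last step left them, time stands still between calls to the robot, and variables do not carry over. Pictures are saved under pics/ and viewed, at most 18 in all, crops included, and the job is handed in when it is done.

Besides the shell and the picture viewer there is one more tool, called after "Emit:" as name(argument=value, ...) on one line, values as JSON. move_arm: Moves the arm, as the interface text tells. Its arguments: {"type":"object","properties":{"commands":{"type":"array"},"grip_force":{"type":"number"}},"required":["commands"]}

```bash
ls; mkdir -p pics
python3 - <<'E'
from station import bot, imaging
import cv2, json
for n in ("scene","top","wrist"):
    i=imaging.camera_info(n); print(n,{k:(v.tolist() if hasattr(v,'tolist') else v) for k,v in i.items()})
s=bot.state(); print(s)
for n in ("scene","top"):
    im=imaging.capture(n); cv2.imwrite(f"pics/{n}0.png",im[...,::-1])
E
```

```text
pics
scene {'fx': 423.50097344477734, 'fy': 423.50097344477734, 'cx': 319.5708963492013, 'cy': 197.24366848070866, 'D': [-0.034084487964049906, 0.0, 0.0, 0.0, 0.0], 'eye': [-0.0019757372683924194, 1.2380700665972137, 0.7321812631376542], 'rotation': [[-0.9180961697732041, -0.1904651466172821, 0.34759524014553084], [-0.39591402003166676, 0.39920383232747864, -0.8269754464295898], [0.018748647688217965, -0.8968608187333814, -0.44191533129181154]]}
top {'fx': 450.66449167644623, 'fy': 450.66449167644623, 'cx': 329.5251939607011, 'cy': 196.29546471728403, 'D': [-0.07335998312356291, 0.0, 0.0, 0.0, 0.0], 'eye': [0.28578275526850305, 0.06784980051749305, 1.309290132185877], 'rotation': [[0.028959017472166785, -0.9852195731834628, 0.16883058941803814], [-0.9992791045725882, -0.032682429577368756, -0.019316572199187813], [0.024548858866612056, -0.16814949126630077, -0.9854557839473223]]}
wrist {'fx': 294.827358963941, 'fy': 294.827358963941, 'cx': 315.8602351896805, 'cy': 201.09927949311825, 'D': [-0.012950925215436513, 0.0, 0.0, 0.0, 0.0], 'mount': [[-0.0006829929158550927, -0.9596349450575
[... 374 characters left out ...]
80752e+00, -1.33991766e-01]), 'joint_velocities': array([-0.00137055,  0.00048434,  0.00185035, -0.00103192,  0.00131707,
       -0.00327437]), 'effort': array([ 2.05681863e-03, -7.13060260e+01, -5.70870745e+01, -1.66102964e-04,
        8.91998818e-03,  1.69237214e-04]), 'tool_pos': array([0.15260238, 0.55414377, 0.23071905]), 'ee_rot': array([[-9.64102157e-01,  2.65531209e-01, -4.57158345e-04],
       [ 2.65531553e-01,  9.64101595e-01, -1.05294114e-03],
       [ 1.61158356e-04, -1.13653279e-03, -9.99999341e-01]]), 'contact_force': array([ 0.02383324,  0.86152237, -0.16156117]), 'ft_torque': array([-0.00324754, -0.02192116,  0.0513026 ]), 'grip_force': 0.0, 'finger_gap': 0.08565582662683437}
```

View pics/top0.png

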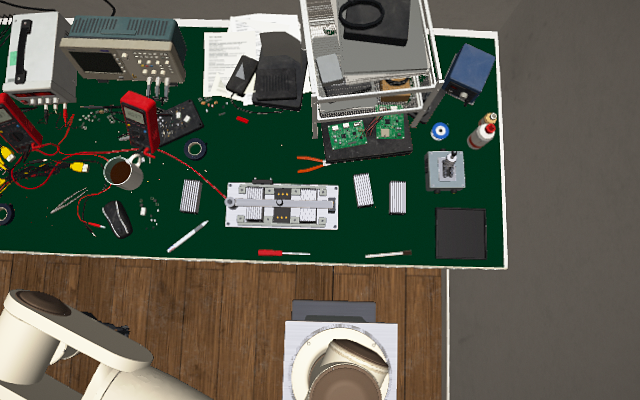

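View pics/scene0.png

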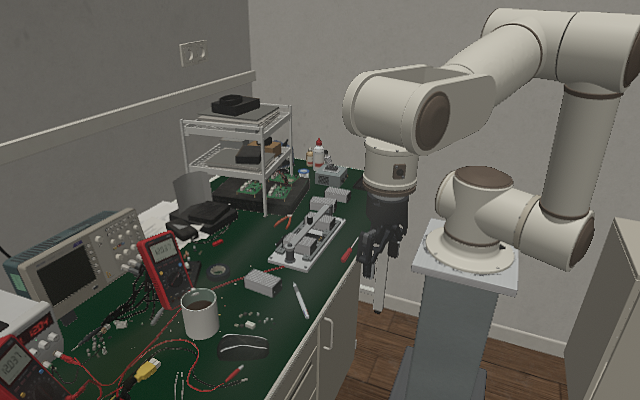

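The top view shows the fixture at about (282,205), fresh modules at (190,196), (363,190) and (398,197), the tray at (461,233) and the supply box at (445,170). The outer nests look occupied. Next I'll write the helpers and zoom in.

```bash
cat > h.py <<'E'
import numpy as np, cv2
from station import bot, imaging
def cam(name, st=None):
    i=imaging.camera_info(name)
    K=np.array([[i['fx'],0,i['cx']],[0,i['fy'],i['cy']],[0,0,1]]); D=np.array(i['D'])
    if name=='wrist':
        st=st or bot.state(); M=np.array(i['mount']); R=np.array(st['ee_rot'])
        return K,D,np.array(st['tool_pos'])+R@M[:3,3],R@M[:3,:3]
    return K,D,np.array(i['eye']),np.array(i['rotation'])
def rays(c,uv):
    K,D,e,R=c; u=cv2.undistortPoints(np.array(uv,float).reshape(-1,1,2),K,D).reshape(-1,2)
    return e,(np.c_[u,np.ones(len(u))])@R.T
def onz(c,uv,z):
    e,d=rays(c,uv); return e+d*((z-e[2])/d[:,2])[:,None]
def proj(c,P):
    K,D,e,R=c; P=(np.array(P,float).reshape(-1,3)-e)@R
    return cv2.projectPoints(P,np.zeros(3),np.zeros(3),K,D)[0].reshape(-1,2)
def tri(obs):  # [(cam,uv),..] -> point, residual
    A=np.zeros((3,3));b=np.zeros(3);L=[]
    for c,uv in obs:
        e,d=rays(c,[uv]);d=d[0]/np.linalg.norm(d[0]);P=np.eye(3)-np.outer(d,d);A+=P;b+=P@e;L.append((e,P))
    x=np.linalg.solve(A,b);return x,[np.linalg.norm(P@(x-e)) for e,P in L]
def snap(name,tag):
    st=bot.state(); im=imaging.capture(name); cv2.imwrite(f"pics/{tag}.png",im[...,::-1])
    np.save(f"pics/{tag}.npy",np.r_[st['tool_pos'],np.array(st['ee_rot']).ravel()]); return im,cam(name,st)
def load(name,tag):
    v=np.load(f"pics/{tag}.npy");return cv2.imread(f"pics/{tag}.png")[...,::-1],cam(name,dict(tool_pos=v[:3],ee_rot=v[3:].reshape(3,3)))
def steps(p,Rt=None,st=None):
    """tool-frame shift and rotvec from the present pose to p,Rt"""
    from scipy.spatial.transform import Rotation as Ro
    st=st or bot.state();R=np.array(st['ee_rot'])
    r=np.zeros(3) if Rt is None else Ro.from_matrix(R.T@Rt).as_rotvec()
    return R.T@(np.array(p)-st['tool_pos']),r
E
python3 - <<'E'
from h import *
np.set_printoptions(precision=4,suppress=True)
c=cam('top'); im=cv2.imread('pics/top0.png')
pts={'m1':(190,196,.036),'m2':(363,190,.036),'m3':(398,197,.036),'fix':(282,205,.04),'box':(445,170,.058),'tray':(461,233,.01)}
for k,(u,v,z) in pts.items(): print(k,onz(c,[(u,v)],z)[0])
a=cv2.resize(im[150:262,170:345],None,fx=4.5,fy=4.5,interpolation=cv2.INTER_CUBIC)
cv2.imwrite('pics/z1.png',a)
E
```

```text
m1 [0.4915 0.4427 0.036 ]
m2 [ 0.5255 -0.053   0.036 ]
m3 [ 0.5084 -0.1545  0.036 ]
fix [0.4737 0.1774 0.04  ]
box [ 0.588  -0.2869  0.058 ]
tray [ 0.4122 -0.3454  0.01  ]
```

View pics/z1.png

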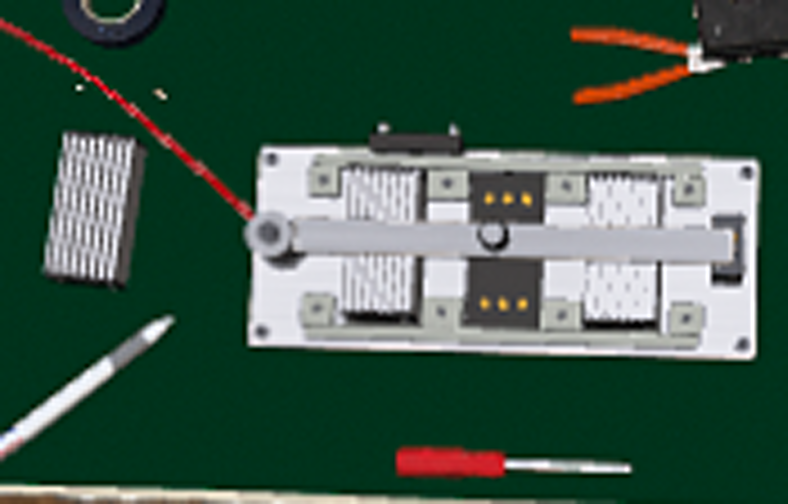

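Both outer nests hold tested modules, so all five modules are present. Moving over the fixture for a wrist view.

Emit:
move_arm(commands=[[[0,0,-0.134],[0,0,-0.04],0.085],[[0,0,-0.134],[0,0,-0.04],0.085],[[0,0,0],[-0.025,-0.04,-0.007],0.085],[[0,0,0],[-0.025,-0.04,-0.007],0.085],[[0,0,0],[-0.025,-0.04,-0.007],0.085],[[0,0,0],[-0.025,-0.04,-0.007],0.085],[[0,0,0],[-0.025,-0.04,-0.007],0.085],[[0,0,0],[-0.025,-0.04,-0.007],0.085]])

```text
time_s: 0.9
tool_pos: [0.3029, 0.3125, 0.3534]
ee_rot: [[-1.0, 0.0, 0.0], [0.0, 1.0, -0.0], [-0.0, -0.0, -1.0]]
contact_force: [-0.2, 1.3, 0.1]
finger_gap: 0.0851
grip_force: 0.0
```

Emit:
move_arm(commands=[[[0,0,0],[-0.02,-0.04,0],0.085],[[0,0,0],[-0.02,-0.04,0],0.085],[[0,0,0],[-0.02,-0.04,0],0.085],[[0,0,0],[0,0,0],0.085],[[0,0,0],[0,0,0],0.085]])

```text
time_s: 1.4
tool_pos: [0.3627, 0.1934, 0.3531]
ee_rot: [[-1.0, 0.004, -0.0], [0.004, 1.0, -0.0], [0.0, -0.0, -1.0]]
contact_force: [0.4, 1.1, 1.1]
finger_gap: 0.0851
grip_force: 0.0
```

Tracking is good. Taking a wrist picture, then moving on to the box.

Run:
```python
from h import *
im,c=snap('wrist','w1')
```

```text
(no output)
```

View pics/w1.png

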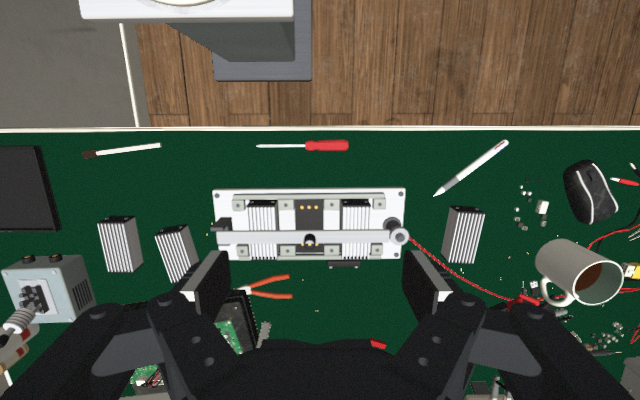

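Emit:
move_arm(commands=[[[0,0,0],[-0.005,-0.048,0],0.085],[[0,0,0],[-0.01,-0.048,0],0.085],[[0,0,0],[-0.01,-0.048,0],0.085],[[0,0,0],[-0.01,-0.048,0],0.085],[[0,0,0],[-0.01,-0.048,0],0.085],[[0,0,0],[-0.01,-0.048,0],0.085],[[0,0,0],[-0.01,-0.048,0],0.085],[[0,0,0],[-0.01,-0.048,0],0.085]])

```text
time_s: 2.25
tool_pos: [0.4377, -0.1906, 0.3533]
ee_rot: [[-1.0, -0.001, 0.0], [-0.001, 1.0, 0.0], [-0.0, 0.0, -1.0]]
contact_force: [1.5, -0.0, 0.9]
finger_gap: 0.0853
grip_force: 0.0
```

Emit:
move_arm(commands=[[[0,0,0],[-0.01,-0.04,0],0.085],[[0,0,0],[-0.01,-0.04,0],0.085],[[0,0,0],[0,0,0],0.085],[[0,0,0],[0,0,0],0.085]])

```text
time_s: 2.65
tool_pos: [0.4579, -0.2692, 0.3526]
ee_rot: [[-1.0, -0.0, -0.001], [-0.0, 1.0, 0.001], [0.001, 0.001, -1.0]]
contact_force: [-0.8, 0.3, -0.7]
finger_gap: 0.0847
grip_force: 0.0
```

Run:
```python
from h import *
im,c=snap('wrist','w2')
a=cv2.resize(im,None,fx=1.25,fy=1.25,interpolation=cv2.INTER_CUBIC)
print(proj(c,[[.588,-.287,.06],[.588,-.287,.14]]))
```

```text
[[304.74379197 245.09750314]
 [302.63984229 270.15097929]]
```

View pics/w2.png

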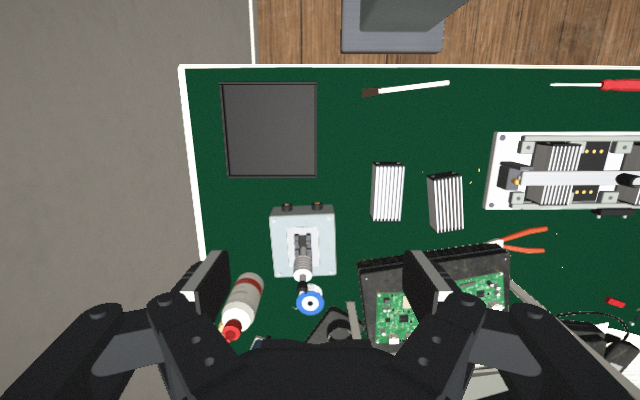

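w1 shows the fixture with both tested modules, the hinge at (397,236), the knob at (309,239) and a fresh module at (463,235). w2 shows the tray (222–316, 84–177), the box top (270–336, 205–277), the ON lever with its tip at about (302,288), and two fresh modules at (388,192) and (446,203). I'll zoom in for exact features.

Run:
```python
from h import *
a,_=load('wrist','w2'); b,_=load('wrist','w1')
A=cv2.resize(a[195:300,255:350],None,fx=4,fy=4,interpolation=cv2.INTER_CUBIC)
B=cv2.resize(b[180:275,205:415],(420,190),interpolation=cv2.INTER_CUBIC)
o=np.zeros((420,800,3),np.uint8);o[:,:380]=A;o[:190,380:]=B
B2=cv2.resize(b[200:275,345:500],(420,203),interpolation=cv2.INTER_CUBIC);o[200:403,380:]=B2
cv2.imwrite('pics/z2.png',o[...,::-1])
```

```text
(no output)
```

View pics/z2.png

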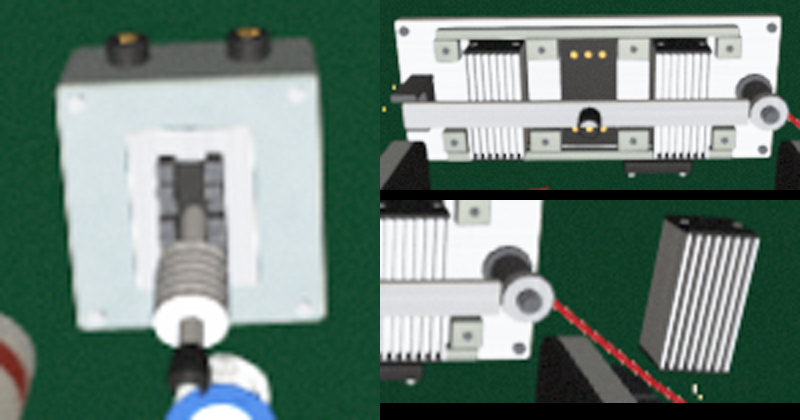

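z2 shows the box-top corners, the collar (white top ring at zoom (190,322)), the lever tip, the plate corners, the hinge cap and the knob. Computing positions from these.

Run:
```python
from h import *
np.set_printoptions(precision=4,suppress=True)
_,c1=load('wrist','w1');_,c2=load('wrist','w2');ct=cam('top')
z=lambda p:(p[0]/4+255-.4,p[1]/4+195-.4)
C=onz(c2,[z(p) for p in [(60,85),(320,75),(325,320),(80,330)]],.058)
print('box corners',C,'centre',C.mean(0),'sides',[np.linalg.norm(C[i]-C[i-1]) for i in range(4)])
S=onz(c2,[z(p) for p in [(77,102),(296,93),(305,305),(97,315)]],.058);print('screws ctr',S.mean(0))
for a,b in [(1,0),(2,3)]:
  for Q in (C,S):
    d=Q[a]-Q[b];print('yaw y-edge',np.arctan2(-d[0],d[1]))
for a,b in [(3,0),(2,1)]:
  for Q in (C,S):
    d=Q[a]-Q[b];print('yaw x-edge',np.arctan2(d[1],d[0]))
f=lambda p:((p[0]-380)/2+205-.25,p[1]/2+180-.25)
for zz in (.008,.012):
  P=onz(c1,[f(p) for p in [(397,20),(782,16),(776,157)]],zz);d=P[1]-P[0];e=P[2]-P[1]
  print(zz,P,np.linalg.norm(d),np.linalg.norm(e),'yaw',np.arctan2(-d[0],d[1]),np.arctan2(e[1],e[0]),'ctr',(P[0]+P[2])/2)
tz=lambda p:((p[0])/4.5+170-.4,p[1]/4.5+150-.4)
for n,a,b in [('hinge',f((770,112)),tz((269,233))),('knob',f((589,115)),tz((492,234)))]:
  print(n,tri([(c1,a),(ct,b)]))
for zz in (.008,.012):
  P=onz(ct,[tz(p) for p in [(262,148),(760,160),(752,357),(248,345)]],zz);print('top',zz,P.mean(0),[np.linalg.norm(P[i]-P[i-1]) for i in range(4)],np.arctan2(-(P[0]-P[1])[0],(P[0]-P[1])[1]))
# tray, lever
T=onz(c2,[(222,84),(316,84),(316,177),(228,177)],.016);print('tray',T,T.mean(0))
print('lever tip ray at z~.135', onz(c2,[z((185,365))],.14), 'collar top', onz(c2,[z((190,322))],.112))
```

```text
box corners [[ 0.5388 -0.3417  0.058 ]
 [ 0.5348 -0.2397  0.058 ]
 [ 0.6427 -0.2357  0.058 ]
 [ 0.6473 -0.3382  0.058 ]] centre [ 0.5909 -0.2888  0.058 ] sides [np.float64(0.1085326740410729), np.float64(0.10209688138519234), np.float64(0.10797216887465748), np.float64(0.10260793195215356)]
screws ctr [ 0.591  -0.2898  0.058 ]
yaw y-edge 0.039865822661148013
yaw y-edge 0.042844112292600045
yaw y-edge 0.045301733768153676
yaw y-edge 0.05323237580900373
yaw x-edge 0.0321352874458076
yaw x-edge 0.047415286414779635
yaw x-edge 0.03681435825561699
yaw x-edge 0.05173032461210991
0.008 [[0.4137 0.0176 0.008 ]
 [0.4115 0.3463 0.008 ]
 [0.5444 0.3517 0.008 ]] 0.3287235406373856 0.13295770340520224 yaw 0.006497155049508834 0.04043349281916502 ctr [0.479  0.1847 0.008 ]
0.012 [[0.4127 0.0191 0.012 ]
 [0.4105 0.3451 0.012 ]
 [0.5423 0.3504 0.012 ]] 0.32603123476531104 0.13186875551628235 yaw 0.006497155049508536 0.04043349281916563 ctr [0.4775 0.1847 0.012 ]
hinge (array([0.4743, 0.323 , 0.0687]), [np.float64(0.0013012831397735448), np.float64(0.001301283139773447)])
knob (array([0.4792, 0.1833, 0.0622]), [np.float64(0.001197494280038483), np.float64(0.0011974942800384912)])
top 0.008 [0.4768 0.1803 0.008 ] [np.float64(0.12922832032559892), np.float64(0.3255841991340342), np.float64(0.12932221440803085), np.float64(0.324211348871663)] 0.00886687672890083
top 0.012 [0.4762 0.1799 0.012 ] [np.float64(0.12883108894074707), np.float64(0.3245833948058338), np.float64(0.12892469440473758), np.float64(0.3232147645101815)] 0.008866876728900764
tray [[ 0.341  -0.412   0.016 ]
 [ 0.3413 -0.2687  0.016 ]
 [ 0.4854 -0.2688  0.016 ]
 [ 0.4853 -0.4147  0.016 ]] [ 0.4133 -0.341   0.016 ]
lever tip ray at z~.135 [[ 0.6122 -0.2898  0.14  ]] collar top [[ 0.6119 -0.2893  0.112 ]]
```

Box centre is (0.591,-0.289) with yaw about 0.044. The fixture is near (0.477,0.182) with yaw about 0.01, and the heights fit. Next, the lever moves.

```bash
cat > lev.py <<'E'
from h import *
YAW=.044; H=np.array([.591,-.2895,.05])
ex=np.array([np.cos(YAW),np.sin(YAW),0]);ey=np.array([-ex[1],ex[0],0]);ez=np.array([0,0,1.])
def pose(th,r,tilt,back=0):  # lever lean th, pad centre r along lever, tool tilt
    u=lambda a:np.sin(a)*ex+np.cos(a)*ez
    p=H+r*u(th)-.0175*u(tilt)+back*u(tilt)
    return p,np.c_[np.sin(tilt)*ez-np.cos(tilt)*ex,ey,-u(tilt)]
def table(wps,st=None):
    st=st or bot.state();cur=dict(tool_pos=np.array(st['tool_pos']),ee_rot=np.array(st['ee_rot']))
    for w in wps:
        p,R=pose(*w);s,r=steps(p,R,cur)
        # turn first, then shift in the turned axes
        s2=R.T@(p-cur['tool_pos']);print(w,'turn',r.round(3),'shift(turned axes)',s2.round(4),'shift(old)',s.round(4),'tcp',p.round(4));cur=dict(tool_pos=p,ee_rot=R)
E
python3 - <<'E'
from lev import *
table([(.32,.054,-.1,.14),(.32,.054,-.1,0),(.32,.0655,-.1,0)]+[(.32-.08*i,.0655,-.1-.04*i,0) for i in range(1,9)]+[(-.32,.054,-.42,0)])
E
```

```text
(0.32, 0.054, -0.1, 0.14) turn [-0.002 -0.1   -0.043] shift(turned axes) [-0.1233 -0.0267  0.143 ] shift(old) [-0.1381 -0.0208  0.1299] tcp [ 0.5958 -0.2893  0.2231]
(0.32, 0.054, -0.1, 0) turn [0. 0. 0.] shift(turned axes) [-0.   -0.    0.14] shift(old) [-0.   -0.    0.14] tcp [ 0.6097 -0.2887  0.0838]
(0.32, 0.0655, -0.1, 0) turn [0. 0. 0.] shift(turned axes) [-0.0047  0.     -0.0105] shift(old) [-0.0047  0.     -0.0105] tcp [ 0.6133 -0.2885  0.0948]
(0.24, 0.0655, -0.14, 0) turn [ 0.   -0.04 -0.  ] shift(turned axes) [ 0.0041 -0.     -0.0021] shift(old) [ 0.0042 -0.     -0.002 ] tcp [ 0.609  -0.2887  0.0963]
(0.16, 0.0655, -0.18, 0) turn [ 0.   -0.04  0.  ] shift(turned axes) [ 0.0042 -0.     -0.0019] shift(old) [ 0.0042 -0.     -0.0018] tcp [ 0.6046 -0.2889  0.0974]
(0.08000000000000002, 0.0655, -0.22, 0) turn [-0.   -0.04 -0.  ] shift(turned axes) [ 0.0042  0.     -0.0017] shift(old) [ 0.0043  0.     -0.0016] tcp [ 0.6    -0.2891  0.0982]
(0.0, 0.0655, -0.26, 0) turn [-0.   -0.04  0.  ] shift(turned axes) [ 0.0043 -0.     -0.0015] shift(old) [ 0.0044 -0.     -0.0014] tcp [ 0.595
[... 210 characters left out ...]
]
(-0.15999999999999998, 0.0655, -0.33999999999999997, 0) turn [-0.   -0.04  0.  ] shift(turned axes) [ 0.0044 -0.     -0.0011] shift(old) [ 0.0045 -0.     -0.001 ] tcp [ 0.5864 -0.2897  0.0982]
(-0.24000000000000005, 0.0655, -0.38, 0) turn [-0.   -0.04  0.  ] shift(turned axes) [ 0.0045  0.     -0.0009] shift(old) [ 0.0045  0.     -0.0007] tcp [ 0.5819 -0.2899  0.0974]
(-0.32, 0.0655, -0.42000000000000004, 0) turn [ 0.   -0.04 -0.  ] shift(turned axes) [ 0.0045 -0.     -0.0007] shift(old) [ 0.0045 -0.     -0.0005] tcp [ 0.5775 -0.2901  0.0962]
(-0.32, 0.054, -0.42, 0) turn [-0.  0.  0.] shift(turned axes) [0.0011 0.     0.0114] shift(old) [0.0011 0.     0.0114] tcp [ 0.5812 -0.2899  0.0853]
```

Emit:
move_arm(commands=[[[0,-0.1,-0.043],[0,0,0],0.085],[[0,0,0],[-0.0246,-0.0053,0.0286],0.085],[[0,0,0],[-0.0246,-0.0053,0.0286],0.085],[[0,0,0],[-0.0246,-0.0053,0.0286],0.085],[[0,0,0],[-0.0246,-0.0053,0.0286],0.085],[[0,0,0],[-0.0249,-0.0053,0.0286],0.085],[[0,0,0],[0,0,0.03],0.085],[[0,0,0],[0,0,0],0.085]])

```text
time_s: 3.5
tool_pos: [0.5977, -0.2879, 0.1896]
ee_rot: [[-0.994, -0.045, 0.095], [-0.045, 0.999, 0.006], [-0.095, 0.002, -0.995]]
contact_force: [-0.6, 0.3, -0.4]
finger_gap: 0.0851
grip_force: 0.0
```

Run:
```python
from lev import *
im,c=snap('wrist','w3')
u=np.sin(.32)*ex+np.cos(.32)*ez
for r in (.036,.066,.096): print(r,proj(c,H+r*u))
print(proj(c,[.609,-.289,.1]))
table([(.32,.054,-.1,0)])
```

```text
0.036 [[314.26099759 193.0224292 ]]
0.066 [[314.14418271 216.58410123]]
0.096 [[314.0023823  245.25922863]]
[[313.84989633 207.16784484]]
(0.32, 0.054, -0.1, 0) turn [-0.    -0.002  0.   ] shift(turned axes) [-0.0009 -0.0005  0.1094] shift(old) [-0.0012 -0.0004  0.1094] tcp [ 0.6097 -0.2887  0.0838]
```

View pics/w3.png

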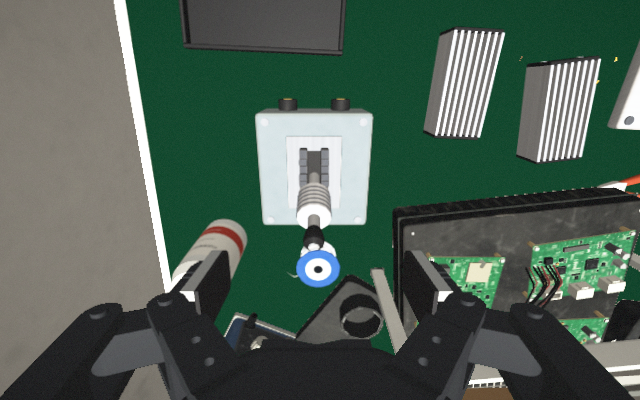

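The collar's top ring sits at (314,215), and I predicted (314,217). Descending with a narrower jaw and gripping.

Emit:
move_arm(commands=[[[0,0,0],[0,0,0.03],0.06],[[0,0,0],[0,0,0.03],0.06],[[0,0,0],[-0.001,0,0.03],0.06],[[0,0,0],[0,0,0.019],0.06],[[0,0,0],[0,0,0],0.06],[[0,0,0],[0,0,0],0.02],[[0,0,0],[0,0,0],0.02],[[0,0,0],[0,0,0],0.02]], grip_force=60)

```text
time_s: 4.35
tool_pos: [0.6109, -0.2896, 0.0884]
ee_rot: [[-0.994, -0.043, 0.103], [-0.043, 0.999, 0.003], [-0.103, -0.002, -0.995]]
contact_force: [-2.8, 11.9, 14.7]
finger_gap: 0.0263
grip_force: 58.2
```

Emit:
move_arm(commands=[[[0,0,0],[0,0,0],0.02],[[0,0,0],[0,0,0],0.02],[[0,0,0],[0,0,0],0.02]])

```text
time_s: 4.65
tool_pos: [0.6109, -0.2896, 0.0883]
ee_rot: [[-0.994, -0.043, 0.103], [-0.043, 0.999, 0.002], [-0.103, -0.002, -0.995]]
contact_force: [-2.1, 13.0, 14.3]
finger_gap: 0.0263
grip_force: 58.4
```

Emit:
move_arm(commands=[[[0,0,0],[-0.0016,-0.001,-0.0036],0.02],[[0,0,0],[-0.0016,0,-0.0036],0.02],[[0,0,0],[-0.0016,0,-0.0036],0.02],[[0,0,0],[-0.0016,0,-0.0036],0.02],[[0,0,0],[0,0,0],0.02]])

```text
time_s: 5.15
tool_pos: [0.6142, -0.2895, 0.1]
ee_rot: [[-0.994, -0.043, 0.098], [-0.043, 0.999, 0.005], [-0.098, 0.001, -0.995]]
contact_force: [-3.0, 11.7, -9.4]
finger_gap: 0.0262
grip_force: 63.9
```

Collar is fully up (12 mm, spring force 9 N). Swinging to OFF.

Emit:
move_arm(commands=[[[0,-0.04,0],[0.0042,0,-0.0021],0.02],[[0,-0.04,0],[0.0042,0,-0.0019],0.02],[[0,-0.04,0],[0.0043,0,-0.0017],0.02],[[0,-0.04,0],[0.0044,0,-0.0015],0.02],[[0,-0.04,0],[0.0044,0,-0.0013],0.02],[[0,-0.04,0],[0.0045,0,-0.0011],0.02],[[0,-0.04,0],[0.0045,0,-0.0009],0.02],[[0,-0.04,0],[0.0045,0,-0.0007],0.02]])

```text
time_s: 5.95
tool_pos: [0.5787, -0.2911, 0.1031]
ee_rot: [[-0.912, -0.043, 0.409], [-0.04, 0.999, 0.018], [-0.409, 0.0, -0.912]]
contact_force: [10.7, 12.9, -11.3]
finger_gap: 0.0262
grip_force: 59.9
```

Emit:
move_arm(commands=[[[0,0,0],[0.002,0,0],0.02],[[0,0,0],[0,0,0],0.02]])

```text
time_s: 6.15
tool_pos: [0.5766, -0.2912, 0.1023]
ee_rot: [[-0.912, -0.043, 0.407], [-0.039, 0.999, 0.018], [-0.408, 0.001, -0.913]]
contact_force: [6.0, 13.4, -8.1]
finger_gap: 0.0259
grip_force: 60.1
```

Emit:
move_arm(commands=[[[0,0,0],[0.001,0,0.001],0.02],[[0,0,0],[0.0006,0,0.0036],0.02],[[0,0,0],[0.0003,0,0.0036],0.02],[[0,0,0],[0.0003,0,0.0036],0.02],[[0,0,0],[0.0003,0,0.0036],0.02],[[0,0,0],[0,0,0],0.02]])

```text
time_s: 6.75
tool_pos: [0.5829, -0.2912, 0.0922]
ee_rot: [[-0.91, -0.044, 0.413], [-0.041, 0.999, 0.016], [-0.413, -0.002, -0.911]]
contact_force: [-13.7, 26.5, 41.2]
finger_gap: 0.0261
grip_force: 77.2
```

Emit:
move_arm(commands=[[[0,0,0],[0,0,-0.003],0.02],[[0,0,0],[0,0,0],0.06],[[0,0,0],[0,0,0],0.06],[[0,0,0],[0,0,-0.03],0.06],[[0,0,0],[0,0,-0.04],0.06],[[0,0,0],[0,0,-0.04],0.06],[[0,0,0],[0,0,0],0.085]])

```text
time_s: 7.45
tool_pos: [0.535, -0.2962, 0.1964]
ee_rot: [[-0.91, -0.041, 0.413], [-0.041, 0.999, 0.009], [-0.413, -0.009, -0.911]]
contact_force: [1.0, -0.1, 0.7]
finger_gap: 0.0729
grip_force: 0.0
```

Run:
```python
from lev import *
im,c=snap('wrist','w4');it,_=snap('top','t1')
for th in (-.32,.32):
  u=np.sin(th)*ex+np.cos(th)*ez
  print(proj(c,[H+r*u for r in (.036,.066,.096)]).round(0).tolist())
a=im[40:280,180:440];a=cv2.resize(a,None,fx=1.9,fy=1.9,interpolation=cv2.INTER_CUBIC)
b=cv2.resize(it[140:200,420:475],(280,305),interpolation=cv2.INTER_CUBIC)
o=np.zeros((456,790,3),np.uint8);o[:a.shape[0],:a.shape[1]]=a;o[:305,500:780]=b
cv2.imwrite('pics/z3.png',o[...,::-1])
```

```text
[[322.0, 189.0], [322.0, 201.0], [322.0, 217.0]]
[[322.0, 207.0], [322.0, 236.0], [322.0, 267.0]]
```

View pics/z3.png

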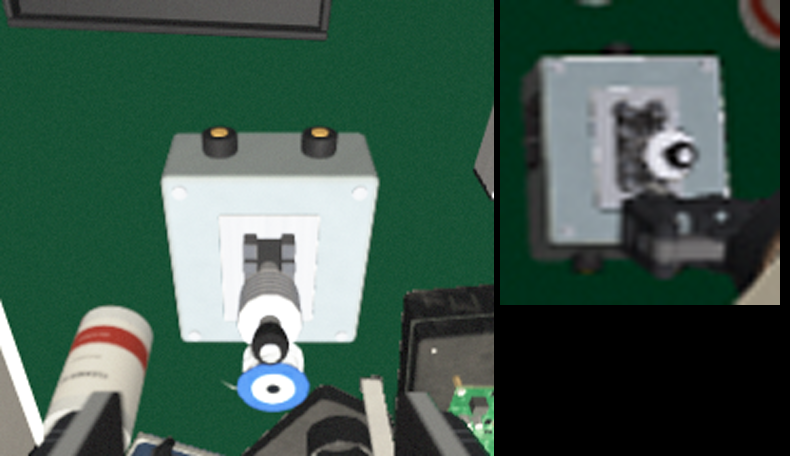

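Run:
```python
from lev import *
np.set_printoptions(precision=4,suppress=True)
_,c=load('wrist','w4');ct=cam('top')
it=cv2.imread('pics/t1.png')[...,::-1];im=cv2.imread('pics/w4.png')[...,::-1]
# white ring: brightest blobs
def ring(im,x0,x1,y0,y1,t):
    g=im[y0:y1,x0:x1].min(2);m=(g>t).astype(np.uint8);n,l,s,ce=cv2.connectedComponentsWithStats(m)
    return [(s[i].tolist(),(ce[i]+[x0,y0]).round(1).tolist()) for i in range(1,n) if s[i][4]>15]
print(ring(it,440,475,150,190,225));print(ring(im,290,350,180,250,235))
R,res=tri([(c,(321,206)),(ct,(453,170.3))]);print(R,res)
d=R-H;print('along',np.linalg.norm(d),'lean',np.arctan2(d@ex,d[2]),d@ey)
T,res=tri([(c,(321.5,217)),(ct,(420+180/5.09,140+155/5.09))]);print(T,res);d=T-H;print('along',np.linalg.norm(d),'lean',np.arctan2(d@ex,d[2]))
for th,r in ((-.32,.066),(-.32,.078),(-.25,.066),(-.22,.066)):
  u=np.sin(th)*ex+np.cos(th)*ez;print(th,r,proj(c,H+r*u),proj(ct,H+r*u),'tip',proj(c,H+.1*u),proj(ct,H+.1*u))
```

```text
[]
[([7, 0, 11, 29, 250], [301.3, 192.4]), ([45, 0, 12, 29, 213], [340.7, 191.6]), ([15, 16, 34, 39, 547], [323.3, 208.9]), ([27, 42, 10, 8, 60], [322.0, 225.3]), ([18, 44, 7, 10, 31], [310.2, 229.2]), ([23, 57, 22, 13, 201], [323.4, 243.5])]
[ 0.5735 -0.2919  0.1158] [np.float64(0.0009574789889319585), np.float64(0.0009574789889320442)]
along 0.06816651393969578 lean -0.26161382157618723 -0.0016485912850048826
[ 0.5686 -0.2923  0.1344] [np.float64(0.0014676610456413276), np.float64(0.0014676610456412326)]
along 0.08739929792578083 lean -0.260970607079789
-0.32 0.066 [[322.0344 201.2403]] [[451.8334 171.8431]] tip [[322.4899 219.2403]] [[455.5712 173.0756]]
-0.32 0.078 [[322.1812 207.0376]] [[453.1296 172.2704]] tip [[322.4899 219.2403]] [[455.5712 173.0756]]
-0.25 0.066 [[321.9911 206.2916]] [[451.8697 170.1669]] tip [[322.4085 227.734 ]] [[455.6302 170.4659]]
-0.22 0.066 [[321.9716 208.3786]] [[451.8745 169.4469]] tip [[322.3722 231.1971]] [[455.6383 169.3445]]
```

The lever stands at about -0.26 rad rather than -0.32, because my lowering motion pushed it back. I'll re-grip, lift, push fully forward, and lower along the lever.

Run:
```python
from lev import *
table([(-.26,.062,-.42,0.05),(-.26,.062,-.42,0),(-.26,.0735,-.42,0),(-.36,.0735,-.42,0),(-.36,.062,-.42,0)])
```

```text
(-0.26, 0.062, -0.42, 0.05) turn [-0.005  0.002 -0.   ] shift(turned axes) [-0.0036  0.0031  0.0585] shift(old) [-0.0035  0.0034  0.0585] tcp [ 0.5618 -0.2908  0.1396]
(-0.26, 0.062, -0.42, 0) turn [0. 0. 0.] shift(turned axes) [-0.   -0.    0.05] shift(old) [-0.   -0.    0.05] tcp [ 0.5822 -0.2899  0.0939]
(-0.26, 0.0735, -0.42, 0) turn [0. 0. 0.] shift(turned axes) [-0.0018  0.     -0.0114] shift(old) [-0.0018  0.     -0.0114] tcp [ 0.5793 -0.29    0.1051]
(-0.36, 0.0735, -0.42, 0) turn [0. 0. 0.] shift(turned axes) [ 0.0073 -0.     -0.0008] shift(old) [ 0.0073 -0.     -0.0008] tcp [ 0.5723 -0.2903  0.1028]
(-0.36, 0.062, -0.42, 0) turn [0. 0. 0.] shift(turned axes) [ 0.0007 -0.      0.0115] shift(old) [ 0.0007 -0.      0.0115] tcp [ 0.5763 -0.2901  0.092 ]
```

Emit:
move_arm(commands=[[[-0.005,0,0],[-0.0035,0.0022,0.03],0.06],[[0,0,0],[0,0,0.0285],0.06],[[0,0,0],[0,0,0.03],0.06],[[0,0,0],[0,0,0.02],0.06],[[0,0,0],[0,0,0],0.06],[[0,0,0],[0,0,0],0.02],[[0,0,0],[0,0,0],0.02],[[0,0,0],[0,0,0],0.02]])

```text
time_s: 8.35
tool_pos: [0.5822, -0.2904, 0.0937]
ee_rot: [[-0.912, -0.044, 0.408], [-0.04, 0.999, 0.019], [-0.409, 0.001, -0.913]]
contact_force: [-1.7, 2.3, 4.1]
finger_gap: 0.0261
grip_force: 58.7
```

Emit:
move_arm(commands=[[[0,0,0],[0,0,0],0.02],[[0,0,0],[-0.001,0,-0.005],0.02],[[0,0,0],[-0.0005,0,-0.005],0.02],[[0,0,0],[0,0,-0.005],0.02],[[0,0,0],[0,0,0],0.02]])

```text
time_s: 8.85
tool_pos: [0.5758, -0.29, 0.1034]
ee_rot: [[-0.914, -0.044, 0.403], [-0.038, 0.999, 0.022], [-0.404, 0.005, -0.915]]
contact_force: [16.2, -8.0, -39.6]
finger_gap: 0.0254
grip_force: 69.4
```

Emit:
move_arm(commands=[[[0,0,0],[0.003,0,0.003],0.02],[[0,0,0],[0.004,0,0],0.02],[[0,0,0],[0.003,0,0],0.02],[[0,0,0],[0,0,0],0.02]])

```text
time_s: 9.25
tool_pos: [0.5721, -0.2907, 0.1022]
ee_rot: [[-0.91, -0.044, 0.413], [-0.04, 0.999, 0.019], [-0.414, 0.001, -0.91]]
contact_force: [33.6, 3.1, -4.7]
finger_gap: 0.0256
grip_force: 70.3
```

Emit:
move_arm(commands=[[[0,0,0],[-0.005,0,0],0.02],[[0,0,0],[0.0004,0,0.004],0.02],[[0,0,0],[0.0004,0,0.004],0.02],[[0,0,0],[0.0004,0,0.004],0.02],[[0,0,0],[0,0,0.001],0.02],[[0,0,0],[0,0,0],0.02]])

```text
time_s: 9.85
tool_pos: [0.5782, -0.2905, 0.0911]
ee_rot: [[-0.912, -0.045, 0.408], [-0.04, 0.999, 0.02], [-0.409, 0.001, -0.913]]
contact_force: [-15.9, 5.6, 20.3]
finger_gap: 0.0257
grip_force: 75.2
```

Emit:
move_arm(commands=[[[0,0,0],[0.002,0,-0.002],0.02],[[0,0,0],[0,0,0],0.06],[[0,0,0],[0,0,0],0.06],[[0,0,0],[0,0,-0.03],0.06],[[0,0,0],[0,0,-0.04],0.06],[[0,0,0],[0,0,-0.04],0.06],[[0,0,0],[0,0,0],0.085]])

```text
time_s: 10.55
tool_pos: [0.5309, -0.2941, 0.1966]
ee_rot: [[-0.91, -0.043, 0.412], [-0.04, 0.999, 0.015], [-0.412, -0.003, -0.911]]
contact_force: [0.5, -0.5, -0.5]
finger_gap: 0.0724
grip_force: 0.0
```

Run:
```python
from lev import *
im,c=snap('wrist','w5');it,_=snap('top','t2')
for th in (-.32,-.26):
  u=np.sin(th)*ex+np.cos(th)*ez
  print(proj(c,[H+r*u for r in (.036,.066,.1)]).round(0).tolist())
a=im[110:290,240:420];a=cv2.resize(a,None,fx=2.5,fy=2.5,interpolation=cv2.INTER_CUBIC)
b=cv2.resize(it[145:195,425:470],(315,350),interpolation=cv2.INTER_CUBIC)
o=np.zeros((456,790,3),np.uint8);o[:a.shape[0],:a.shape[1]]=a;o[:350,470:785]=b
cv2.imwrite('pics/z4.png',o[...,::-1]);print(bot.state()['tool_pos'])
```

```text
[[318.0, 192.0], [319.0, 205.0], [319.0, 223.0]]
[[318.0, 194.0], [319.0, 209.0], [319.0, 230.0]]
[ 0.53080947 -0.29306769  0.19182254]
```

View pics/z4.png

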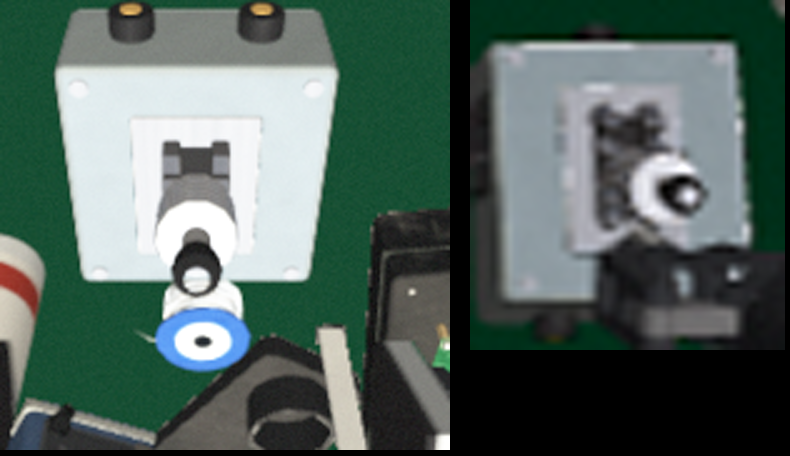

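The lever is at OFF with the collar down: ring at wrist (318,203) against a predicted (319,205), and the top view agrees. Returning to vertical and moving to the fixture for a closer look.

Emit:
move_arm(commands=[[[0,0.14,0],[0,0,-0.03],0.085],[[0,0.14,0],[0,0,-0.03],0.085],[[0,0.14,0],[0,0,-0.01],0.085],[[0,0,0.02],[0.01,0.045,0],0.085],[[0,0,0],[0.01,0.048,0],0.085],[[0,0,0],[0.01,0.048,0],0.085],[[0,0,0],[0.01,0.048,0],0.085],[[0,0,0],[0.01,0.048,0],0.085]])

```text
time_s: 11.45
tool_pos: [0.4516, -0.0564, 0.2562]
ee_rot: [[-1.0, -0.024, -0.002], [-0.024, 1.0, 0.003], [0.002, 0.003, -1.0]]
contact_force: [2.3, 0.7, -0.2]
finger_gap: 0.0849
grip_force: 0.0
```

Emit:
move_arm(commands=[[[0,0,0],[0.01,0.048,0],0.085],[[0,0,0],[0.01,0.048,0],0.085],[[0,0,0],[0.01,0.048,0],0.085],[[0,0,0],[0.01,0.048,0],0.085],[[0,0,0],[0,0.04,0],0.085],[[0,0,0],[0,0,0],0.085],[[0,0,0],[0,0,0],0.085]])

```text
time_s: 12.15
tool_pos: [0.4064, 0.1735, 0.257]
ee_rot: [[-1.0, -0.027, -0.002], [-0.027, 1.0, 0.002], [0.002, 0.002, -1.0]]
contact_force: [0.3, -0.1, -0.7]
finger_gap: 0.0846
grip_force: 0.0
```

Run:
```python
from h import *
im,c=snap('wrist','w6'); print(c[2],bot.state()['tool_pos'])
cv2.imwrite('pics/w6z.png',cv2.resize(im[60:350,120:520],(800,580),interpolation=cv2.INTER_CUBIC)[...,::-1])
```

```text
[0.33579049 0.17144113 0.40037602] [0.40665007 0.1726323  0.25718356]
```

View pics/w6z.png

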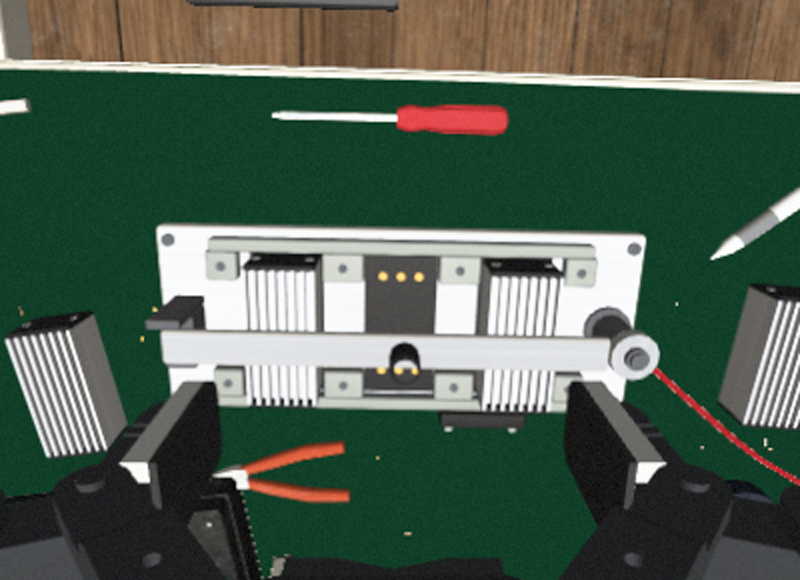

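Run:
```python
from h import *
np.set_printoptions(precision=4,suppress=True)
im,c=load('wrist','w6');ct=cam('top');f=lambda p:(p[0]/2+120-.25,p[1]/2+60-.25)
for zz in (.008,.010,.012):
  P=onz(c,[f(p) for p in [(158,226),(645,235),(628,411)]],zz);d=P[1]-P[0];y=np.arctan2(-d[0],d[1])
  m=(P[0]+P[1])/2;print(zz,P,np.linalg.norm(d),np.linalg.norm(P[2]-P[1]),'yaw',y,'ctr',m+.065*np.array([np.cos(y),np.sin(y),0]))
  S=onz(c,[f(p) for p in [(167,240),(634,249)]],zz);d=S[1]-S[0];print('screws',S.mean(0),np.arctan2(-d[0],d[1]))
print('knob top @.095',onz(c,[f((404,367))],.095),'@.092',onz(c,[f((404,367))],.092),'base @.07',onz(c,[f((403,350))],.07))
print('hinge cap @.075',onz(c,[f((634,355))],.075),onz(c,[f((634,355))],.085))
# module tops in nests: left/right edges of fin tops, z=.056
M=onz(c,[f(p) for p in [(246,268),(321,268),(246,405),(316,405),(489,272),(560,272),(488,408),(554,410)]],.056);print(M)
```

```text
0.008 [[0.4139 0.0158 0.008 ]
 [0.4116 0.3457 0.008 ]
 [0.5444 0.3525 0.008 ]] 0.3298574881518025 0.13295135662951865 yaw 0.007110762509043894 ctr [0.4778 0.1812 0.008 ]
screws [0.4225 0.1804 0.008 ] 0.006128938288227784
0.01 [[0.4135 0.0166 0.01  ]
 [0.4112 0.3448 0.01  ]
 [0.5433 0.3516 0.01  ]] 0.3281761545959666 0.1322736834366268 yaw 0.007110762509044089 ctr [0.4774 0.1812 0.01  ]
screws [0.422  0.1803 0.01  ] 0.006128938288227602
0.012 [[0.4131 0.0174 0.012 ]
 [0.4108 0.3439 0.012 ]
 [0.5422 0.3507 0.012 ]] 0.3264948210401308 0.13159601024373496 yaw 0.007110762509044114 ctr [0.477  0.1811 0.012 ]
screws [0.4216 0.1803 0.012 ] 0.006128938288227594
knob top @.095 [[0.4737 0.1821 0.095 ]] @.092 [[0.475  0.1822 0.092 ]] base @.07 [[0.4738 0.182  0.07  ]]
hinge cap @.075 [[0.4715 0.32   0.075 ]] [[0.4674 0.3154 0.085 ]]
[[0.4288 0.086  0.056 ]
 [0.4277 0.1313 0.056 ]
 [0.5207 0.082  0.056 ]
 [0.5195 0.1273 0.056 ]
 [0.4275 0.2329 0.056 ]
 [0.4264 0.276  0.056 ]
 [0.5188 0.2389 0.056 ]
 [0.5193 0.282  0.056 ]]
```

Fixture centre is about (0.4745,0.1815), yaw about 0.008, knob at (0.474,0.182) and hinge at about (0.4735,0.321). Gripping the knob.

Emit:
move_arm(commands=[[[0,0,0.018],[-0.034,0.004,0.03],0.06],[[0,0,0],[-0.033,0.004,0.03],0.05],[[0,0,0],[0,0,0.04],0.05],[[0,0,0],[0,0,0.04],0.05],[[0,0,0],[0,0,0.03],0.05],[[0,0,0],[0,0,0.012],0.05],[[0,0,0],[0,0,0],0.05],[[0,0,0],[0,0,0],0.05]], grip_force=30)

```text
time_s: 13.0
tool_pos: [0.4744, 0.1817, 0.0775]
ee_rot: [[-1.0, -0.005, 0.001], [-0.005, 1.0, 0.003], [-0.001, 0.003, -1.0]]
contact_force: [-0.7, -0.1, 0.2]
finger_gap: 0.0498
grip_force: 0.0
```

Emit:
move_arm(commands=[[[0,0,0],[0,0,0],0.01],[[0,0,0],[0,0,0],0.01],[[0,0,0],[0,0,0],0.01],[[0,0,0],[0,0,0],0.01]])

```text
time_s: 13.4
tool_pos: [0.4742, 0.1828, 0.0775]
ee_rot: [[-1.0, -0.006, 0.002], [-0.006, 1.0, 0.004], [-0.002, 0.004, -1.0]]
contact_force: [-0.4, 4.3, 7.3]
finger_gap: 0.0167
grip_force: 29.1
```

Run:
```python
import numpy as np
a=np.arange(0,16)*.11+.008;p=.14*np.c_[np.sin(a),-np.cos(a)];d=np.diff(p,axis=0)
for i,(x,y) in enumerate(d): print(i+1,f"tool shift {-x:.4f} {y:.4f}", "knob rel", p[i+1].round(3))
```

```text
1 tool shift -0.0154 0.0010 knob rel [ 0.016 -0.139]
2 tool shift -0.0152 0.0026 knob rel [ 0.032 -0.136]
3 tool shift -0.0148 0.0043 knob rel [ 0.046 -0.132]
4 tool shift -0.0142 0.0059 knob rel [ 0.061 -0.126]
5 tool shift -0.0135 0.0074 knob rel [ 0.074 -0.119]
6 tool shift -0.0126 0.0089 knob rel [ 0.087 -0.11 ]
7 tool shift -0.0115 0.0102 knob rel [ 0.098 -0.1  ]
8 tool shift -0.0104 0.0114 knob rel [ 0.109 -0.088]
9 tool shift -0.0090 0.0125 knob rel [ 0.118 -0.076]
10 tool shift -0.0076 0.0134 knob rel [ 0.125 -0.063]
11 tool shift -0.0061 0.0141 knob rel [ 0.131 -0.048]
12 tool shift -0.0045 0.0147 knob rel [ 0.136 -0.034]
13 tool shift -0.0029 0.0151 knob rel [ 0.139 -0.019]
14 tool shift -0.0012 0.0153 knob rel [ 0.14  -0.003]
15 tool shift 0.0005 0.0154 knob rel [0.139 0.012]
```

Emit:
move_arm(commands=[[[0,0,0],[-0.0077,0.0005,0],0.01],[[0,0,0],[-0.0077,0.0005,0],0.01],[[0,0,0],[-0.0152,0.0026,0],0.01],[[0,0,0],[-0.0148,0.0043,0],0.01],[[0,0,0],[-0.0142,0.0059,0],0.01],[[0,0,0],[-0.0135,0.0074,0],0.01],[[0,0,0],[-0.0126,0.0089,0],0.01],[[0,0,0],[-0.0115,0.0102,0],0.01]])

```text
time_s: 14.2
tool_pos: [0.5737, 0.2206, 0.0776]
ee_rot: [[-1.0, -0.005, 0.006], [-0.005, 1.0, -0.002], [-0.006, -0.002, -1.0]]
contact_force: [21.3, -27.3, -1.4]
finger_gap: 0.0171
grip_force: 20.0
```

Emit:
move_arm(commands=[[[0,0,0],[-0.0134,0.0082,0],0.01],[[0,0,0],[-0.0104,0.0114,0],0.01],[[0,0,0],[-0.009,0.0125,0],0.01],[[0,0,0],[-0.0076,0.0134,0],0.01],[[0,0,0],[0,0,0],0.01]])

```text
time_s: 14.7
tool_pos: [0.6118, 0.2697, 0.0772]
ee_rot: [[-1.0, -0.007, 0.002], [-0.007, 1.0, 0.003], [-0.002, 0.002, -1.0]]
contact_force: [4.0, -3.2, 7.9]
finger_gap: 0.0163
grip_force: 31.9
```

Emit:
move_arm(commands=[[[0,0,0],[-0.0055,0.0141,0],0.01],[[0,0,0],[-0.004,0.0147,0],0.01],[[0,0,0],[-0.0025,0.0151,0],0.01],[[0,0,0],[-0.0005,0.0153,0],0.01],[[0,0,0],[0,0,0],0.01]])

```text
time_s: 15.2
tool_pos: [0.6226, 0.3301, 0.0771]
ee_rot: [[-1.0, -0.008, 0.001], [-0.008, 1.0, 0.003], [-0.001, 0.003, -1.0]]
contact_force: [1.1, -0.7, 6.2]
finger_gap: 0.0164
grip_force: 32.4
```

Bar is open to about 1.62 rad. A slight extra push, release, and back to the viewing pose.

Emit:
move_arm(commands=[[[0,0,0],[0,0.003,0],0.01],[[0,0,0],[0,0,0],0.05],[[0,0,0],[0,0,0],0.05],[[0,0,0],[0,0,-0.035],0.06],[[0,0,0],[0.02,-0.02,-0.035],0.06],[[0,0,0],[0.035,-0.025,-0.02],0.06],[[0,0,0],[0.035,-0.025,-0.02],0.06],[[0,0,0],[0.035,-0.025,-0.02],0.06]])

```text
time_s: 16.0
tool_pos: [0.4967, 0.2341, 0.2067]
ee_rot: [[-1.0, -0.006, -0.001], [-0.006, 1.0, 0.002], [0.001, 0.002, -1.0]]
contact_force: [0.5, 0.4, 1.1]
finger_gap: 0.06
grip_force: 0.0
```

Emit:
move_arm(commands=[[[0,0,0],[0.035,-0.025,-0.02],0.085],[[0,0,0],[0.035,-0.025,0],0.085],[[0,0,0],[0.012,0,0],0.085],[[0,0,0],[0,0,0],0.085],[[0,0,0],[0,0,0],0.085]])

```text
time_s: 16.5
tool_pos: [0.4172, 0.1848, 0.2263]
ee_rot: [[-1.0, -0.006, 0.0], [-0.006, 1.0, 0.003], [-0.0, 0.003, -1.0]]
contact_force: [-0.3, -0.2, 0.2]
finger_gap: 0.0851
grip_force: 0.0
```

Run:
```python
from h import *
im,c=snap('wrist','w7'); print(c[2],bot.state()['tool_pos']);snap('top','t3')
cv2.imwrite('pics/w7z.png',cv2.resize(im[60:350,120:520],(800,580),interpolation=cv2.INTER_CUBIC)[...,::-1])
```

```text
[0.34615329 0.18412593 0.36949096] [0.41738689 0.18483801 0.22604205]
```

View pics/w7z.png

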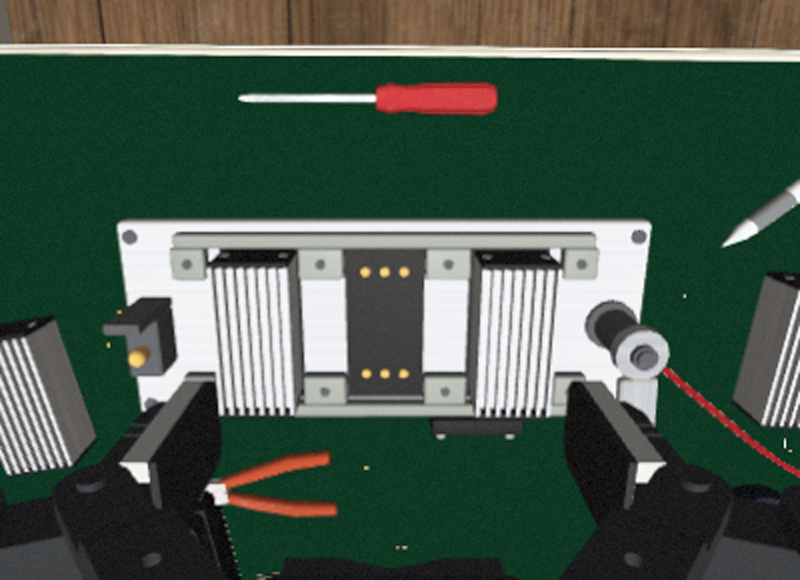

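The nests are clear of the bar. The gold pin rows of the middle nest lie at zoom (385,272) and (386,373), and the block screws at y=264 and 391. Computing the nest frame.

Run:
```python
from h import *
np.set_printoptions(precision=4,suppress=True)
im,c=load('wrist','w7');f=lambda p:(p[0]/2+120-.25,p[1]/2+60-.25)
hs=cv2.cvtColor(im[150:320,290:340],cv2.COLOR_RGB2HSV);m=cv2.inRange(hs,(12,90,120),(35,255,255))
n,l,s,ce=cv2.connectedComponentsWithStats(m);P=np.array([ce[i]+[290,150] for i in range(1,n) if s[i][4]>=4]);print(P)
G=onz(c,P,.020);print('pins',G,G.mean(0))
B=onz(c,[f(p) for p in [(187,264),(320,264),(448,264),(581,264),(324,391),(445,391)]],.031);print('blocks',B)
print('mid from blocks',(B[1]+B[2]+B[4]+B[5])/4, 'yaws',[np.arctan2(-(a-b)[0],(a-b)[1]) for a,b in ((B[3],B[0]),(B[5],B[4]))])
# fin-top corners at z=.056
M=onz(c,[f(p) for p in [(213,265),(295,265),(220,414),(294,414),(478,266),(560,266),(478,414),(550,414)]],.056).reshape(2,4,3);print(M,M.mean(1))
print('plate',onz(c,[f(p) for p in [(118,221),(652,221)]],.012))
```

```text
[[302.125  195.5417]
 [311.9565 195.6087]
 [321.7083 195.5833]
 [302.7895 246.3684]
 [312.1    246.3   ]
 [321.4762 246.381 ]]
pins [[0.4415 0.1685 0.02  ]
 [0.4416 0.1806 0.02  ]
 [0.4415 0.1926 0.02  ]
 [0.5097 0.1689 0.02  ]
 [0.5095 0.1809 0.02  ]
 [0.5096 0.1931 0.02  ]] [0.4756 0.1808 0.02  ]
blocks [[0.4344 0.0636 0.031 ]
 [0.434  0.1425 0.031 ]
 [0.4336 0.2184 0.031 ]
 [0.4332 0.2975 0.031 ]
 [0.5169 0.1427 0.031 ]
 [0.5166 0.2192 0.031 ]]
mid from blocks [0.4753 0.1807 0.031 ] yaws [np.float64(0.005085125436835513), np.float64(0.004647140038148238)]
[[[0.4284 0.0868 0.056 ]
  [0.4282 0.1319 0.056 ]
  [0.5197 0.0836 0.056 ]
  [0.5195 0.1275 0.056 ]]

 [[0.4282 0.2324 0.056 ]
  [0.428  0.2776 0.056 ]
  [0.519  0.2367 0.056 ]
  [0.5188 0.2795 0.056 ]]] [[0.4739 0.1074 0.056 ]
 [0.4735 0.2565 0.056 ]]
plate [[0.4123 0.0168 0.012 ]
 [0.4106 0.3451 0.012 ]]
```

Middle nest centre is (0.4755,0.1808), yaw 0.005. Picking tested_a from the left nest.

Emit:
move_arm(commands=[[[0,0,0],[-0.03,0.036,0],0.062],[[0,0,0],[-0.028,0.036,0],0.062],[[0,0,0],[0,0,0.045],0.062],[[0,0,0],[0,0,0.045],0.062],[[0,0,0],[0,0,0.045],0.062],[[0,0,0],[0,0,0.045],0.062],[[0,0,0],[0,0,0.019],0.062],[[0,0,0],[0,0,0],0.062]], grip_force=60)

```text
time_s: 17.4
tool_pos: [0.4738, 0.2574, 0.0246]
ee_rot: [[-1.0, -0.006, -0.004], [-0.006, 1.0, 0.001], [0.004, 0.001, -1.0]]
contact_force: [-0.1, -1.0, 0.5]
finger_gap: 0.062
grip_force: 0.1
```

Emit:
move_arm(commands=[[[0,0,0],[0,0,0],0.03],[[0,0,0],[0,0,0],0.03],[[0,0,0],[0,0,0],0.03],[[0,0,0],[0,0,0],0.03]])

```text
time_s: 17.8
tool_pos: [0.4742, 0.2573, 0.0271]
ee_rot: [[-1.0, -0.006, -0.001], [-0.006, 1.0, 0.002], [0.001, 0.002, -1.0]]
contact_force: [-0.8, 0.2, -2.0]
finger_gap: 0.0428
grip_force: 61.2
```

Emit:
move_arm(commands=[[[0,0,0],[0,0,-0.02],0.03],[[0,0,0],[0,0,-0.04],0.03],[[0,0,0],[0,0,-0.045],0.03],[[0,0,0],[0,-0.03,-0.03],0.03],[[0,0,0],[0.004,-0.048,0],0.03],[[0,0,0],[0.004,-0.048,0],0.03],[[0,0,0],[0.004,-0.048,0],0.03],[[0,0,0],[0.004,-0.048,0],0.03]])

```text
time_s: 18.6
tool_pos: [0.4591, 0.0332, 0.162]
ee_rot: [[-1.0, -0.007, 0.0], [-0.007, 1.0, 0.002], [-0.0, 0.002, -1.0]]
contact_force: [1.2, -0.4, -1.9]
finger_gap: 0.0431
grip_force: 61.6
```

Run:
```python
from h import *
np.set_printoptions(precision=4,suppress=True)
for n,t,box in (('wrist','w2',(205,330,72,190)),('top','t3',(425,495,200,267))):
    im,c=load(n,t);x0,x1,y0,y1=box
    hs=cv2.cvtColor(im[y0:y1,x0:x1],cv2.COLOR_RGB2HSV);m=((hs[...,1]<90)&(hs[...,2]<110)).astype(np.uint8)
    k,l,s,ce=cv2.connectedComponentsWithStats(m);i=1+s[1:,4].argmax();print(s[i])
    cn=max(cv2.findContours((l==i).astype(np.uint8),0,1)[0],key=cv2.contourArea).reshape(-1,2)+[x0,y0]
    P=onz(c,cn,.016)[:,:2].astype(np.float32);r=cv2.minAreaRect(P);print(n,r, P.min(0),P.max(0))
```

```text
[  14    9   98   98 9079]
wrist ((0.4119935631752014, -0.3432028293609619), (0.14891044795513153, 0.15012991428375244), 89.97566986083984) [ 0.3369 -0.4177] [ 0.4871 -0.2687]
[  10    7   52   53 2592]
top ((0.411960244178772, -0.34313496947288513), (0.14983732998371124, 0.15154440701007843), 0.2667349576950073) [ 0.3372 -0.4188] [ 0.4872 -0.2671]
```

Tray centre is (0.412,-0.343), square, and the two views agree. Carrying on.

Emit:
move_arm(commands=[[[0,0,0.007],[0.006,-0.043,0],0.03],[[0,0,0],[0.006,-0.043,0],0.03],[[0,0,0],[0.006,-0.043,0],0.03],[[0,0,0],[0.006,-0.043,0],0.03],[[0,0,0],[0.006,-0.043,0],0.03],[[0,0,0],[0.006,-0.043,0],0.03],[[0,0,0],[0.006,-0.043,0],0.03],[[0,0,0],[0.006,-0.044,0],0.03]])

```text
time_s: 19.4
tool_pos: [0.411, -0.3119, 0.1612]
ee_rot: [[-1.0, 0.001, 0.0], [0.001, 1.0, 0.002], [-0.0, 0.002, -1.0]]
contact_force: [0.6, 0.6, -2.1]
finger_gap: 0.0431
grip_force: 61.6
```

Emit:
move_arm(commands=[[[0,0,0],[0,0,0.03],0.03],[[0,0,0],[0,0,0.04],0.03],[[0,0,0],[0,0,0.03],0.03],[[0,0,0],[0,0,0],0.03]])

```text
time_s: 19.8
tool_pos: [0.41, -0.3085, 0.0575]
ee_rot: [[-1.0, 0.001, -0.005], [0.001, 1.0, 0.007], [0.005, 0.007, -1.0]]
contact_force: [0.0, 0.1, -1.2]
finger_gap: 0.0428
grip_force: 61.8
```

Emit:
move_arm(commands=[[[0,0,0],[0,0,0.025],0.03],[[0,0,0],[0,0,0.014],0.03],[[0,0,0],[0,0,0.005],0.03],[[0,0,0],[0,0,0],0.03],[[0,0,0],[0,0,0],0.03]])

```text
time_s: 20.3
tool_pos: [0.412, -0.3102, 0.0182]
ee_rot: [[-1.0, 0.001, 0.001], [0.001, 1.0, 0.001], [-0.001, 0.001, -1.0]]
contact_force: [0.4, 0.2, -1.1]
finger_gap: 0.043
grip_force: 62.0
```

Emit:
move_arm(commands=[[[0,0,0],[0,-0.0015,0.004],0.03],[[0,0,0],[0,0,0.003],0.03],[[0,0,0],[0,0,0],0.03],[[0,0,0],[0,0,0],0.03]])

```text
time_s: 20.7
tool_pos: [0.4119, -0.3117, 0.0106]
ee_rot: [[-1.0, 0.001, 0.001], [0.001, 1.0, 0.001], [-0.001, 0.001, -1.0]]
contact_force: [-0.9, 0.0, 6.5]
finger_gap: 0.0433
grip_force: 62.7
```

Emit:
move_arm(commands=[[[0,0,0],[0,0,-0.001],0.048],[[0,0,0],[0,0,0],0.05],[[0,0,0],[0,0,-0.01],0.05],[[0,0,0],[0,0,-0.03],0.052],[[0,0,0],[0,0,-0.045],0.06],[[0,0,0],[-0.003,0.03,-0.04],0.062],[[0,0,0],[-0.007,0.047,-0.02],0.062],[[0,0,0],[-0.007,0.047,0],0.062]])

```text
time_s: 21.5
tool_pos: [0.4293, -0.1887, 0.1594]
ee_rot: [[-1.0, 0.003, 0.004], [0.003, 1.0, -0.001], [-0.004, -0.001, -1.0]]
contact_force: [1.2, 0.8, -1.4]
finger_gap: 0.062
grip_force: 0.0
```

Emit:
move_arm(commands=[[[0,0,0],[-0.008,0.048,0],0.062],[[0,0,0],[-0.008,0.048,0],0.062],[[0,0,0],[-0.008,0.048,0],0.062],[[0,0,0],[-0.008,0.048,0],0.062],[[0,0,0],[-0.008,0.048,0],0.062],[[0,0,-0.005],[-0.008,0.048,0],0.062],[[0,0,0],[0,0,0],0.062],[[0,0,0],[0,0,0],0.062]])

```text
time_s: 22.3
tool_pos: [0.4765, 0.0998, 0.1568]
ee_rot: [[-1.0, -0.007, -0.0], [-0.007, 1.0, 0.002], [0.0, 0.002, -1.0]]
contact_force: [0.2, -1.4, -0.9]
finger_gap: 0.0618
grip_force: 0.0
```

Emit:
move_arm(commands=[[[0,0,0],[0.001,0.005,0.04],0.062],[[0,0,0],[0,0,0.045],0.062],[[0,0,0],[0,0,0.035],0.062],[[0,0,0],[0,0,0.01],0.062],[[0,0,0],[0,0,0],0.062],[[0,0,0],[0,0,0],0.03],[[0,0,0],[0,0,0],0.03],[[0,0,0],[0,0,0],0.03]])

```text
time_s: 23.1
tool_pos: [0.477, 0.1039, 0.0286]
ee_rot: [[-1.0, -0.004, 0.003], [-0.004, 1.0, 0.002], [-0.003, 0.002, -1.0]]
contact_force: [-1.6, -3.3, 8.7]
finger_gap: 0.0431
grip_force: 62.2
```

Emit:
move_arm(commands=[[[0,0,0],[0,0,0],0.03],[[0,0,0],[0,0,-0.02],0.03],[[0,0,0],[0,0,-0.045],0.03],[[0,0,0],[0,0,-0.045],0.03],[[0,0,0],[0.006,-0.045,-0.02],0.03],[[0,0,0],[0.006,-0.048,0],0.03],[[0,0,0],[0.006,-0.048,0],0.03],[[0,0,0],[0.006,-0.048,0],0.03]])

```text
time_s: 23.9
tool_pos: [0.4522, -0.0871, 0.1577]
ee_rot: [[-1.0, -0.005, 0.002], [-0.005, 1.0, 0.001], [-0.002, 0.001, -1.0]]
contact_force: [1.5, -0.0, -2.0]
finger_gap: 0.0427
grip_force: 61.8
```

Emit:
move_arm(commands=[[[0,0,0.005],[0.0065,-0.048,0],0.03],[[0,0,0],[0.0065,-0.048,0],0.03],[[0,0,0],[0.0065,-0.048,0],0.03],[[0,0,0],[0.0065,-0.048,0],0.03],[[0,0,0],[0.0065,-0.048,0],0.03],[[0,0,0],[0.0065,-0.048,0],0.03],[[0,0,0],[0,0,0],0.03],[[0,0,0],[0,0,0.045],0.03]])

```text
time_s: 24.7
tool_pos: [0.4149, -0.3769, 0.1157]
ee_rot: [[-1.0, 0.003, 0.006], [0.003, 1.0, -0.005], [-0.006, -0.005, -1.0]]
contact_force: [1.8, 0.3, -3.2]
finger_gap: 0.0431
grip_force: 62.3
```

Emit:
move_arm(commands=[[[0,0,0],[0,0,0.045],0.03],[[0,0,0],[0,0,0],0.03],[[0,0,0],[0,0,0],0.03]])

```text
time_s: 25.0
tool_pos: [0.4138, -0.3732, 0.067]
ee_rot: [[-1.0, 0.001, 0.0], [0.001, 1.0, 0.002], [-0.0, 0.002, -1.0]]
contact_force: [1.1, -0.3, -0.7]
finger_gap: 0.043
grip_force: 62.2
```

Emit:
move_arm(commands=[[[0,0,0],[0.001,-0.001,0.03],0.03],[[0,0,0],[0,0,0.016],0.03],[[0,0,0],[0,0,0.006],0.03],[[0,0,0],[0,0,0.003],0.03],[[0,0,0],[0,0,0],0.03],[[0,0,0],[0,0,0],0.03]])

```text
time_s: 25.6
tool_pos: [0.4134, -0.3749, 0.0126]
ee_rot: [[-1.0, 0.001, 0.002], [0.001, 1.0, -0.0], [-0.002, -0.0, -1.0]]
contact_force: [-1.5, 0.3, 10.1]
finger_gap: 0.0432
grip_force: 63.9
```

Emit:
move_arm(commands=[[[0,0,0],[0,0,-0.001],0.048],[[0,0,0],[0,0,0],0.05],[[0,0,0],[0,0,-0.01],0.05],[[0,0,0],[0,0,-0.03],0.052],[[0,0,0],[0,0,-0.045],0.06],[[0,0,0],[0.002,0.03,-0.04],0.07],[[0,0,0],[0.002,0.04,-0.03],0.085],[[0,0,0],[0.002,0.04,-0.03],0.085]])

```text
time_s: 26.4
tool_pos: [0.4062, -0.2633, 0.1987]
ee_rot: [[-1.0, 0.002, 0.001], [0.002, 1.0, 0.002], [-0.001, 0.002, -1.0]]
contact_force: [-0.1, -0.4, 1.1]
finger_gap: 0.0848
grip_force: 0.0
```

Emit:
move_arm(commands=[[[0,0,0],[0,0.045,-0.02],0.085],[[0,0,0],[0,0.045,-0.02],0.085],[[0,0,0],[0,0.02,0],0.085],[[0,0,0],[0,0,0],0.085],[[0,0,0],[0,0,0],0.085]])

```text
time_s: 26.9
tool_pos: [0.4067, -0.1544, 0.2374]
ee_rot: [[-1.0, -0.0, 0.001], [-0.0, 1.0, 0.002], [-0.001, 0.002, -1.0]]
contact_force: [-0.1, -0.3, -0.8]
finger_gap: 0.0846
grip_force: 0.0
```

Run:
```python
from h import *
im,c=snap('wrist','w8'); print(c[2],bot.state()['tool_pos']);snap('top','t4')
```

```text
[ 0.33559535 -0.15452115  0.3805711 ] [ 0.40664137 -0.15490371  0.23699014]
```

View pics/w8.png

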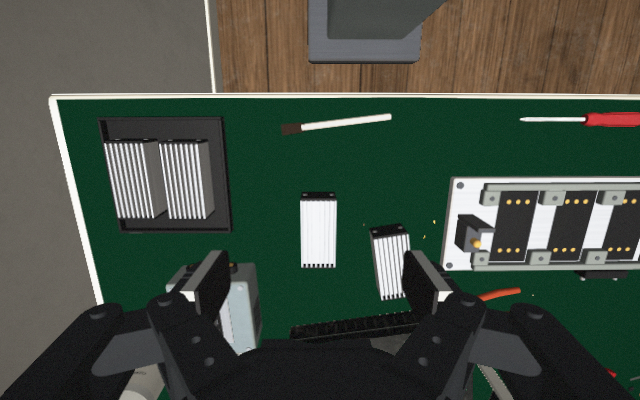

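Both tested modules lie flat in the tray. Fresh modules are at (319,232) and (391,263). Measuring with masks.

```bash
cat >> h.py <<'E'
def mods(c,im,boxes,z=.036,lo=120):
    out=[]
    for x0,x1,y0,y1 in boxes:
        a=im[y0:y1,x0:x1];m=((a.min(2)>lo)&(np.ptp(a.astype(int),axis=2)<40)).astype(np.uint8)
        m=cv2.morphologyEx(m,cv2.MORPH_CLOSE,np.ones((5,5)));k,l,s,ce=cv2.connectedComponentsWithStats(m);i=1+s[1:,4].argmax()
        cn=max(cv2.findContours((l==i).astype(np.uint8),0,1)[0],key=cv2.contourArea).reshape(-1,2)+[x0,y0]
        (cx,cy),(w,h),_=r=cv2.minAreaRect(onz(c,cn,z)[:,:2].astype(np.float32));b=cv2.boxPoints(r)
        e=[b[1]-b[0],b[2]-b[1]];e=max(e,key=np.linalg.norm);a=(np.arctan2(e[1],e[0])+np.pi/2)%np.pi-np.pi/2
        out.append(((round(cx,4),round(cy,4)),sorted([round(w,4),round(h,4)]),round(a,3)))
    return out
E
python3 - <<'E'
from h import *
im,c=load('wrist','w8');print(mods(c,im,[(292,345,190,275),(362,410,222,303)]))
im,c=load('top','t4');print(mods(c,im,[(385,411,175,218),(348,378,168,212),(175,207,175,220)]))
im,c=load('wrist','w7');print(mods(c,im,[(455,520,190,280)]))
E
```

```text
[((0.4808, -0.1515), [0.045, 0.091], np.float32(-0.001)), ((0.5294, -0.0514), [0.0459, 0.0944], np.float32(0.172))]
[((0.487, -0.1604), [0.058, 0.073], np.float32(0.007)), ((0.5276, -0.0528), [0.0444, 0.0905], np.float32(0.177)), ((0.4933, 0.445), [0.0447, 0.089], np.float32(-0.07))]
[((0.4953, 0.4257), [0.0229, 0.0929], np.float32(0.201))]
```

m3 now lies at (0.481,-0.1515), so it was knocked from x≈0.508; yaw 0. m2 is at (0.5285,-0.052), yaw 0.174. Picking m3.

Emit:
move_arm(commands=[[[0,0,0],[-0.037,0.0017,0.03],0.062],[[0,0,0],[-0.037,0.0017,0.03],0.062],[[0,0,0],[0,0,0.045],0.062],[[0,0,0],[0,0,0.045],0.062],[[0,0,0],[0,0,0.045],0.062],[[0,0,0],[0,0,0.025],0.062],[[0,0,0],[0,0,0.008],0.062],[[0,0,0],[0,0,0],0.062]])

```text
time_s: 27.8
tool_pos: [0.4803, -0.1512, 0.008]
ee_rot: [[-1.0, 0.002, -0.002], [0.002, 1.0, 0.003], [0.002, 0.003, -1.0]]
contact_force: [0.0, 0.8, 0.4]
finger_gap: 0.0621
grip_force: 0.0
```

Emit:
move_arm(commands=[[[0,0,0],[0,0,0],0.03],[[0,0,0],[0,0,0],0.03],[[0,0,0],[0,0,0],0.03],[[0,0,0],[0,0,0],0.03]])

```text
time_s: 28.2
tool_pos: [0.4816, -0.1513, 0.0104]
ee_rot: [[-1.0, 0.001, 0.002], [0.001, 1.0, 0.001], [-0.002, 0.001, -1.0]]
contact_force: [-2.1, -0.7, 8.4]
finger_gap: 0.0427
grip_force: 62.0
```

Emit:
move_arm(commands=[[[0,0,0],[0,0,-0.02],0.03],[[0,0,0],[0,0,-0.045],0.03],[[0,0,0],[0,0,-0.045],0.03],[[0,0,0],[0,0.046,0],0.03],[[0,0,0],[0,0.048,0],0.03],[[0,0,0],[0,0.048,0],0.03],[[0,0,0],[0.002,0.048,0],0.03],[[0,0,-0.005],[0.003,0.048,0],0.03]])

```text
time_s: 29.0
tool_pos: [0.4758, 0.0889, 0.1205]
ee_rot: [[-1.0, -0.004, 0.002], [-0.004, 1.0, 0.002], [-0.002, 0.002, -1.0]]
contact_force: [0.7, 0.1, -1.5]
finger_gap: 0.043
grip_force: 61.6
```

Emit:
move_arm(commands=[[[0,0,0],[0,0.018,0],0.03],[[0,0,0],[0,0,0.01],0.03],[[0,0,0],[0,0,0],0.03],[[0,0,0],[0,0,0],0.03]])

```text
time_s: 29.4
tool_pos: [0.4758, 0.1043, 0.1094]
ee_rot: [[-1.0, -0.003, -0.0], [-0.003, 1.0, 0.002], [0.0, 0.002, -1.0]]
contact_force: [-0.4, -0.1, -0.6]
finger_gap: 0.0431
grip_force: 61.7
```

Run:
```python
from h import *
im,c=snap('wrist','w9'); s=bot.state();print(s['tool_pos'],s['finger_gap'])
P=np.array(s['tool_pos']);z0=P[2]-.0104
print(proj(c,[[P[0]+sx*.048,P[1]+sy*.022,z0+.036] for sx in(-1,1) for sy in (-1,1)]).round(1).tolist())
print(proj(c,[[P[0]-.048,P[1]+sy*.022,z0] for sy in (-1,1)]).round(1).tolist())
cv2.imwrite('pics/w9z.png',cv2.resize(im[100:400,160:480],(640,600),interpolation=cv2.INTER_CUBIC)[...,::-1])
```

```text
[0.47595684 0.10423055 0.10959568] 0.04311841400514751
[[261.6, 174.3], [370.3, 174.5], [271.2, 364.4], [359.6, 364.4]]
[[273.7, 160.9], [357.9, 161.1]]
```

View pics/w9z.png

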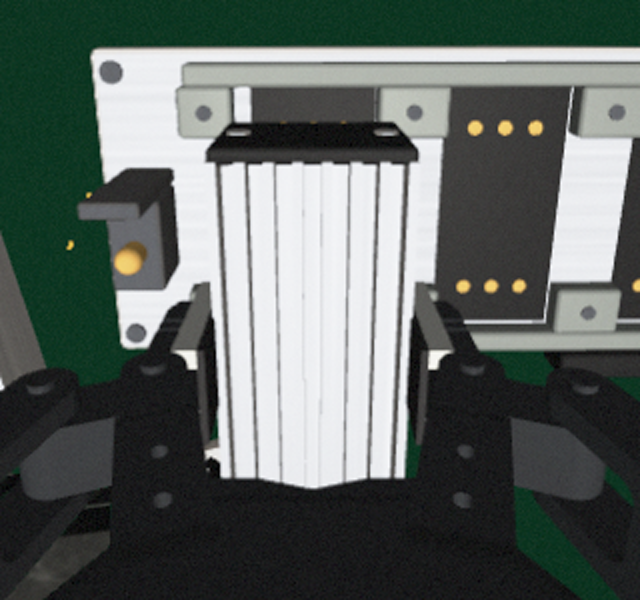

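The held module's front top edge is at row 175 against a predicted 174.3, so it is centred on the TCP. Lowering into the right nest.

Emit:
move_arm(commands=[[[0,0,0],[0,0.0005,0.03],0.03],[[0,0,0],[0,0,0.03],0.03],[[0,0,0],[0,0,0],0.03],[[0,0,0],[0,0,0],0.03]])

```text
time_s: 29.85
tool_pos: [0.476, 0.1052, 0.05]
ee_rot: [[-1.0, -0.003, -0.0], [-0.003, 1.0, 0.002], [0.0, 0.002, -1.0]]
contact_force: [1.2, -0.1, -0.5]
finger_gap: 0.0428
grip_force: 61.6
```

Emit:
move_arm(commands=[[[0,0,0],[0,0,0.006],0.03],[[0,0,0],[0,0,0.006],0.03],[[0,0,0],[0,0,0.005],0.03],[[0,0,0],[0,0,0],0.03],[[0,0,0],[0,0,0],0.03]])

```text
time_s: 30.35
tool_pos: [0.4758, 0.1058, 0.0323]
ee_rot: [[-1.0, -0.004, -0.0], [-0.004, 1.0, 0.002], [0.0, 0.002, -1.0]]
contact_force: [-0.4, -0.4, -2.3]
finger_gap: 0.0427
grip_force: 61.6
```

It's in without resistance. Seating, releasing and going for m2.

Emit:
move_arm(commands=[[[0,0,0],[0,0,0.003],0.03],[[0,0,0],[0,0,0],0.03],[[0,0,0],[0,0,0],0.03]])

```text
time_s: 30.65
tool_pos: [0.4762, 0.1059, 0.0304]
ee_rot: [[-1.0, -0.004, 0.001], [-0.004, 1.0, 0.002], [-0.001, 0.002, -1.0]]
contact_force: [-7.0, -1.0, 17.5]
finger_gap: 0.0431
grip_force: 64.4
```

Emit:
move_arm(commands=[[[0,0,0],[0,0,0],0.06],[[0,0,0],[0,0,0],0.062],[[0,0,0],[0,0,-0.02],0.062],[[0,0,0],[0,0,-0.045],0.062],[[0,0,0],[0,0,-0.045],0.07],[[0,0,0],[0.01,-0.03,-0.03],0.085],[[0,0,0],[0.01,-0.045,-0.015],0.085],[[0,0,0],[0.01,-0.045,0],0.085]])

```text
time_s: 31.45
tool_pos: [0.4466, -0.0158, 0.1864]
ee_rot: [[-1.0, -0.006, 0.004], [-0.006, 1.0, 0.001], [-0.004, 0.001, -1.0]]
contact_force: [1.4, -0.8, -0.9]
finger_gap: 0.0852
grip_force: 0.0
```

Emit:
move_arm(commands=[[[0,0,0],[0.02,-0.03,0],0.085],[[0,0,0],[0,0,0],0.085],[[0,0,0],[0,0,0],0.085]])

```text
time_s: 31.75
tool_pos: [0.4264, -0.0453, 0.1841]
ee_rot: [[-1.0, -0.002, 0.0], [-0.002, 1.0, 0.002], [-0.0, 0.002, -1.0]]
contact_force: [0.2, 0.0, 0.1]
finger_gap: 0.085
grip_force: 0.0
```

Run:
```python
from h import *
im,c=snap('wrist','w10'); print(bot.state()['tool_pos'])
uv=proj(c,[[.5285,-.052,.036],[.4757,.1048,.056]]);print(uv)
x,y=uv[0].astype(int);print(mods(c,im,[(x-38,x+38,y-50,min(y+50,330))]))
x,y=uv[1].astype(int);print(mods(c,im,[(x-40,x+40,y-50,y+50)],z=.056))
```

```text
[ 0.42663102 -0.04468138  0.18400532]
[[309.39930459 276.65320854]
 [465.18986207 240.29568401]]
[((0.528, -0.0515), [0.0452, 0.0911], np.float32(0.175))]
[((0.4753, 0.1119), [0.0634, 0.0996], np.float32(0.182))]
```

m2 reads (0.528,-0.0515), yaw 0.175, and the size fits. Picking it.

Emit:
move_arm(commands=[[[0,0,-0.09],[0,0,0],0.062],[[0,0,-0.083],[0,0,0],0.062],[[0,0,0],[-0.033,-0.008,0.02],0.062],[[0,0,0],[-0.033,-0.008,0.02],0.062],[[0,0,0],[-0.033,-0.008,0.02],0.062],[[0,0,0],[0,0,0.045],0.062],[[0,0,0],[0,0,0],0.062],[[0,0,0],[0,0,0],0.062]])

```text
time_s: 32.6
tool_pos: [0.5278, -0.0498, 0.0792]
ee_rot: [[-0.984, -0.177, -0.002], [-0.178, 0.984, 0.003], [0.001, 0.003, -1.0]]
contact_force: [0.0, -0.6, 1.6]
finger_gap: 0.0619
grip_force: 0.0
```

Emit:
move_arm(commands=[[[0,0,0],[0,-0.001,0.04],0.062],[[0,0,0],[0,0,0.023],0.062],[[0,0,0],[0,0,0.007],0.062],[[0,0,0],[0,0,0],0.062],[[0,0,0],[0,0,0],0.03],[[0,0,0],[0,0,0],0.03],[[0,0,0],[0,0,0],0.03],[[0,0,0],[0,0,0],0.03]])

```text
time_s: 33.4
tool_pos: [0.5294, -0.0517, 0.0113]
ee_rot: [[-0.984, -0.176, 0.003], [-0.176, 0.984, 0.002], [-0.003, 0.001, -1.0]]
contact_force: [-2.7, 1.8, 10.8]
finger_gap: 0.0428
grip_force: 62.0
```

Emit:
move_arm(commands=[[[0,0,0],[0,0,-0.02],0.03],[[0,0,0],[0,0,-0.045],0.03],[[0,0,0.086],[0,0,-0.045],0.03],[[0,0,0.086],[0,0,0],0.03],[[0,0,0],[0.011,0.0465,0],0.03],[[0,0,0],[0.011,0.0465,0],0.03],[[0,0,0],[0.011,0.0465,0],0.03],[[0,0,0],[0.011,0.0465,0],0.03]])

```text
time_s: 34.2
tool_pos: [0.4829, 0.1356, 0.121]
ee_rot: [[-1.0, -0.005, 0.002], [-0.005, 1.0, 0.003], [-0.002, 0.003, -1.0]]
contact_force: [1.2, 0.7, -2.5]
finger_gap: 0.0429
grip_force: 61.9
```

Emit:
move_arm(commands=[[[0,0,0],[0.011,0.0465,0],0.03],[[0,0,0],[0,0,0.01],0.03],[[0,0,0],[0,0,0],0.03],[[0,0,0],[0,0,0],0.03]])

```text
time_s: 34.6
tool_pos: [0.4724, 0.1799, 0.1103]
ee_rot: [[-1.0, -0.005, 0.001], [-0.005, 1.0, 0.002], [-0.001, 0.002, -1.0]]
contact_force: [0.1, -0.6, -2.2]
finger_gap: 0.0428
grip_force: 62.0
```

Run:
```python
from h import *
from scipy.ndimage import uniform_filter1d
im,c=snap('wrist','w11'); s=bot.state();P=np.array(s['tool_pos']);print(P,s['ee_rot'][0][:2],s['finger_gap']);z0=P[2]-.0113
uv=proj(c,[[P[0]-.048,P[1],z0+.036],[P[0]-.048,P[1],z0]]);print(uv.round(1))
col=im[140:200,300:330].mean((1,2));print([f"{140+i}:{v:.0f}" for i,v in enumerate(col)][8:50])
```

```text
[0.47257561 0.17966699 0.11029378] [-0.99999124 -0.00412908] 0.04300544700154015
[[315.7 174.1]
 [315.6 160.8]]
['148:70', '149:70', '150:70', '151:70', '152:70', '153:70', '154:70', '155:70', '156:69', '157:70', '158:62', '159:36', '160:17', '161:17', '162:19', '163:18', '164:18', '165:18', '166:18', '167:18', '168:19', '169:17', '170:20', '171:29', '172:42', '173:55', '174:62', '175:61', '176:58', '177:56', '178:80', '179:134', '180:209', '181:239', '182:239', '183:239', '184:239', '185:240', '186:240', '187:240', '188:240', '189:240']
```

Module sits about 1.4 mm nearer than the TCP. Correcting and lowering into the middle nest.

Emit:
move_arm(commands=[[[0,0,0],[-0.0045,0.0012,0.03],0.03],[[0,0,0],[0,0,0.03],0.03],[[0,0,0],[0,0,0],0.03],[[0,0,0],[0,0,0.006],0.03],[[0,0,0],[0,0,0.006],0.03],[[0,0,0],[0,0,0.005],0.03],[[0,0,0],[0,0,0],0.03],[[0,0,0],[0,0,0],0.03]])

```text
time_s: 35.45
tool_pos: [0.4767, 0.1819, 0.0329]
ee_rot: [[-1.0, -0.005, 0.0], [-0.005, 1.0, 0.002], [-0.0, 0.002, -1.0]]
contact_force: [0.6, 0.6, -2.0]
finger_gap: 0.0429
grip_force: 62.0
```

Emit:
move_arm(commands=[[[0,0,0],[0,0,0.003],0.03],[[0,0,0],[0,0,0],0.03],[[0,0,0],[0,0,0],0.06],[[0,0,0],[0,0,0],0.062],[[0,0,0],[0,0,-0.02],0.062],[[0,0,0],[0,0,-0.045],0.062],[[0,0,0],[0,0,-0.045],0.07],[[0,0,0],[0.01,0.03,-0.035],0.085]])

```text
time_s: 36.25
tool_pos: [0.4674, 0.21, 0.1772]
ee_rot: [[-1.0, -0.002, 0.002], [-0.002, 1.0, 0.002], [-0.002, 0.002, -1.0]]
contact_force: [0.7, 1.4, 0.9]
finger_gap: 0.0823
grip_force: 0.0
```

Emit:
move_arm(commands=[[[0,0,0],[0.012,0.045,-0.01],0.085],[[0,0,0],[0.012,0.045,0],0.085],[[0,0,0],[0.012,0.045,0],0.085],[[0,0,0],[0.012,0.045,0],0.085],[[0,0,0],[0.012,0.045,0],0.085],[[0,0,0],[0,0,0],0.085],[[0,0,0],[0,0,0],0.085]])

```text
time_s: 36.95
tool_pos: [0.4047, 0.4368, 0.1846]
ee_rot: [[-1.0, -0.007, -0.001], [-0.007, 1.0, 0.002], [0.001, 0.002, -1.0]]
contact_force: [0.4, -0.1, -1.1]
finger_gap: 0.0851
grip_force: 0.0
```

Run:
```python
from h import *
im,c=snap('wrist','w12'); print(bot.state()['tool_pos'])
uv=proj(c,[[.4933,.445,.036]]);print(uv)
x,y=uv[0].astype(int);print(mods(c,im,[(x-50,x+50,y-60,min(y+60,330))]))
```

```text
[0.40520332 0.43595444 0.1847665 ]
[[322.56776207 265.72922935]]
[((0.498, 0.4462), [0.045, 0.0997], np.float32(-0.069))]
```

View pics/w12.png

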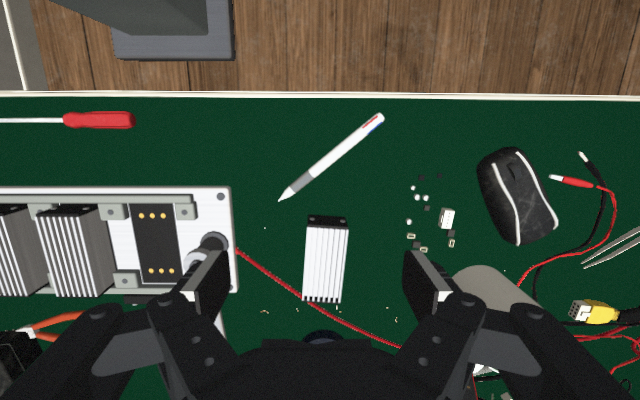

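m1 at (327,258): centre about (0.494,0.446), yaw -0.069; the mask length was stretched by a crumb behind it. Picking it.

Emit:
move_arm(commands=[[[0,0,0.075],[0,0,0],0.062],[[0,0,0],[-0.03,0.0055,0.02],0.062],[[0,0,0],[-0.029,0.0055,0.02],0.062],[[0,0,0],[-0.029,0.005,0.02],0.062],[[0,0,0],[0,0,0.045],0.062],[[0,0,0],[0,0,0],0.062],[[0,0,0],[0,0,0],0.062]])

```text
time_s: 37.7
tool_pos: [0.4943, 0.4452, 0.0808]
ee_rot: [[-0.997, 0.071, -0.001], [0.071, 0.997, 0.002], [0.001, 0.002, -1.0]]
contact_force: [0.4, -0.4, 1.4]
finger_gap: 0.0621
grip_force: 0.0
```

Emit:
move_arm(commands=[[[0,0,0],[0,0,0.04],0.062],[[0,0,0],[0,0,0.023],0.062],[[0,0,0],[0,0,0.008],0.062],[[0,0,0],[0,0,0],0.062],[[0,0,0],[0,0,0],0.03],[[0,0,0],[0,0,0],0.03],[[0,0,0],[0,0,0],0.03],[[0,0,0],[0,0,0],0.03]])

```text
time_s: 38.5
tool_pos: [0.4951, 0.4471, 0.0119]
ee_rot: [[-0.998, 0.07, 0.003], [0.07, 0.998, 0.004], [-0.002, 0.004, -1.0]]
contact_force: [-1.6, -1.0, 8.2]
finger_gap: 0.0429
grip_force: 62.0
```

Emit:
move_arm(commands=[[[0,0,0],[0,0,-0.02],0.03],[[0,0,0],[0,0,-0.045],0.03],[[0,0,-0.075],[0,0,-0.045],0.03],[[0,0,0],[0,0,-0.02],0.03],[[0,0,0],[0.005,-0.0475,0],0.03],[[0,0,0],[0.005,-0.0475,0],0.03],[[0,0,0],[0.005,-0.0475,0],0.03],[[0,0,0],[0.005,-0.0475,0],0.03]])

```text
time_s: 39.3
tool_pos: [0.4748, 0.2544, 0.1401]
ee_rot: [[-1.0, -0.006, 0.002], [-0.006, 1.0, 0.003], [-0.002, 0.003, -1.0]]
contact_force: [0.3, -0.4, -3.3]
finger_gap: 0.0432
grip_force: 62.3
```

Emit:
move_arm(commands=[[[0,0,0],[0,0,0.03],0.03],[[0,0,0],[0,0,0],0.03],[[0,0,0],[0,0,0],0.03]])

```text
time_s: 39.6
tool_pos: [0.4753, 0.2564, 0.1098]
ee_rot: [[-1.0, -0.005, 0.0], [-0.005, 1.0, 0.003], [-0.0, 0.003, -1.0]]
contact_force: [1.2, 0.4, -1.8]
finger_gap: 0.0429
grip_force: 62.4
```

Run:
```python
from h import *
im,c=snap('wrist','w13'); s=bot.state();P=np.array(s['tool_pos']);print(P,s['ee_rot'][0][:2],s['finger_gap']);z0=P[2]-.0119
uv=proj(c,[[P[0]-.048,P[1],z0+.036],[P[0]-.048,P[1],z0]]);print(uv.round(1))
col=im[140:200,300:330].mean((1,2));print([f"{140+i}:{v:.0f}" for i,v in enumerate(col)][8:50])
```

```text
[0.4755943  0.25683413 0.11016022] [-0.99998215 -0.00588594] 0.04295782133104649
[[317.4 174.1]
 [316.9 160.9]]
['148:70', '149:69', '150:70', '151:70', '152:70', '153:70', '154:70', '155:70', '156:70', '157:70', '158:59', '159:27', '160:16', '161:19', '162:16', '163:19', '164:17', '165:17', '166:18', '167:18', '168:19', '169:18', '170:22', '171:35', '172:48', '173:58', '174:61', '175:59', '176:56', '177:65', '178:96', '179:196', '180:238', '181:238', '182:239', '183:239', '184:239', '185:239', '186:239', '187:239', '188:239', '189:239']
```

Emit:
move_arm(commands=[[[0,0,0],[-0.0015,0,0.03],0.03],[[0,0,0],[0,0,0.03],0.03],[[0,0,0],[0,0,0],0.03],[[0,0,0],[0,0,0.006],0.03],[[0,0,0],[0,0,0.006],0.03],[[0,0,0],[0,0,0.004],0.03],[[0,0,0],[0,0,0],0.03],[[0,0,0],[0,0,0],0.03]])

```text
time_s: 40.45
tool_pos: [0.4768, 0.2563, 0.0331]
ee_rot: [[-1.0, -0.005, 0.0], [-0.005, 1.0, 0.002], [-0.0, 0.002, -1.0]]
contact_force: [0.0, -0.5, -2.6]
finger_gap: 0.043
grip_force: 62.5
```

Inside the blocks. Seating it, releasing, and taking a view of the fixture and bar.

Emit:
move_arm(commands=[[[0,0,0],[0,0,0.003],0.03],[[0,0,0],[0,0,0],0.03],[[0,0,0],[0,0,0],0.06],[[0,0,0],[0,0,0],0.062],[[0,0,0],[0,0,-0.02],0.062],[[0,0,0],[0,0,-0.045],0.062],[[0,0,0],[0,0,-0.045],0.07],[[0,0,0],[0,0,-0.045],0.085]])

```text
time_s: 41.25
tool_pos: [0.4764, 0.2557, 0.1865]
ee_rot: [[-1.0, -0.005, -0.0], [-0.005, 1.0, 0.002], [0.0, 0.002, -1.0]]
contact_force: [0.8, 0.3, -0.4]
finger_gap: 0.0821
grip_force: 0.0
```

Emit:
move_arm(commands=[[[0,0,0],[0.01,0,-0.03],0.085],[[0,0,0],[0.01,0,-0.02],0.085],[[0,0,0],[0,0,0],0.085],[[0,0,0],[0,0,0],0.085]])

```text
time_s: 41.65
tool_pos: [0.4567, 0.2557, 0.2346]
ee_rot: [[-1.0, -0.005, 0.0], [-0.005, 1.0, 0.003], [-0.0, 0.003, -1.0]]
contact_force: [0.2, 0.1, 0.1]
finger_gap: 0.0849
grip_force: 0.0
```

Run:
```python
from h import *
im,c=snap('wrist','w14'); print(bot.state()['tool_pos'])
print(proj(c,[[.622,.333,.094],[.617,.333,.072],[.4757,.3218,.07]]).round(0).tolist())
a=im[100:330,150:550];cv2.imwrite('pics/w14z.png',cv2.resize(a,(800,460),interpolation=cv2.INTER_CUBIC)[...,::-1])
```

```text
[0.45665106 0.25555039 0.23385093]
[[382.0, 329.0], [378.0, 313.0], [376.0, 201.0]]
```

View pics/w14z.png

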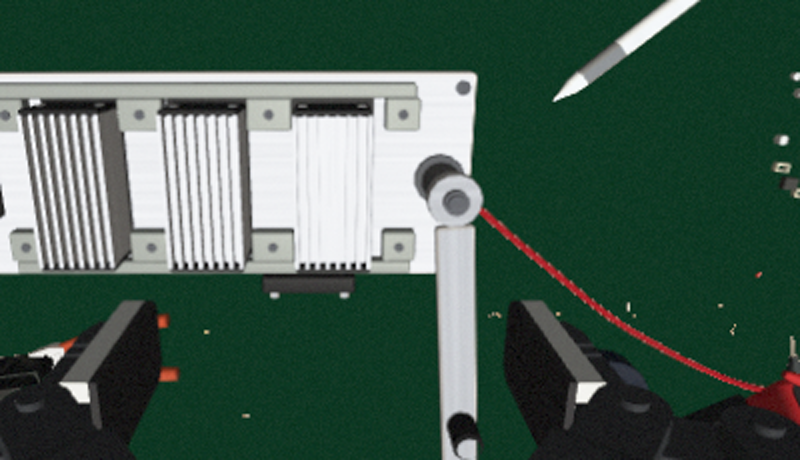

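All three fresh modules are seated level, and the bar is open with the knob at about (0.618,0.333). Gripping the knob.

Emit:
move_arm(commands=[[[0,0,0],[-0.04,0.02,0],0.05],[[0,0,0],[-0.04,0.02,0],0.05],[[0,0,0],[-0.04,0.02,0],0.05],[[0,0,0],[-0.041,0.018,0],0.05],[[0,0,0],[0,0,0.045],0.05],[[0,0,0],[0,0,0.045],0.05],[[0,0,0],[0,0,0],0.05],[[0,0,0],[0,0,0],0.05]])

```text
time_s: 42.5
tool_pos: [0.6171, 0.3345, 0.1446]
ee_rot: [[-1.0, -0.005, -0.002], [-0.005, 1.0, 0.002], [0.002, 0.002, -1.0]]
contact_force: [-0.0, 0.1, 0.7]
finger_gap: 0.05
grip_force: 0.0
```

Emit:
move_arm(commands=[[[0,0,0],[-0.001,-0.001,0.04],0.05],[[0,0,0],[0,0,0.02],0.05],[[0,0,0],[0,0,0.007],0.05],[[0,0,0],[0,0,0],0.05],[[0,0,0],[0,0,0],0.01],[[0,0,0],[0,0,0],0.01],[[0,0,0],[0,0,0],0.01],[[0,0,0],[0,0,0],0.01]], grip_force=40)

```text
time_s: 43.3
tool_pos: [0.6189, 0.3341, 0.0798]
ee_rot: [[-1.0, -0.005, 0.002], [-0.005, 1.0, 0.003], [-0.002, 0.003, -1.0]]
contact_force: [-1.5, -0.9, 8.4]
finger_gap: 0.0158
grip_force: 38.8
```

Run:
```python
from h import *
s=bot.state();P=s['tool_pos'];print(P,s['finger_gap'],s['contact_force'])
a=np.linspace(np.arctan2(P[0]-.4757,-(P[1]-.3238)),.005,16);r=np.linspace(np.hypot(P[0]-.4757,P[1]-.3238),.14,16)
p=np.c_[r*np.sin(a),-r*np.cos(a)];print(a[0],r[0]);d=np.diff(p,axis=0)
for i,(x,y) in enumerate(d): print(i+1,f"{-x:.4f} {y:.4f}",(p[i+1]+[.4757,.3238]).round(3))
```

```text
[0.61894291 0.33414018 0.0798054 ] 0.01575874054064353 [-1.50347727 -0.87006954  8.42353118]
1.64285769980575 0.1436156311445593
1 -0.0000 -0.0157 [0.619 0.318]
2 0.0017 -0.0155 [0.617 0.303]
3 0.0034 -0.0152 [0.614 0.288]
4 0.0050 -0.0148 [0.609 0.273]
5 0.0066 -0.0141 [0.602 0.259]
6 0.0080 -0.0133 [0.594 0.246]
7 0.0094 -0.0123 [0.585 0.233]
8 0.0107 -0.0112 [0.574 0.222]
9 0.0118 -0.0099 [0.562 0.212]
10 0.0128 -0.0086 [0.55  0.203]
11 0.0137 -0.0071 [0.536 0.196]
12 0.0143 -0.0056 [0.522 0.191]
13 0.0148 -0.0040 [0.507 0.187]
14 0.0151 -0.0023 [0.492 0.184]
15 0.0153 -0.0007 [0.476 0.184]
```

Emit:
move_arm(commands=[[[0,0,0],[0,-0.0157,0],0.01],[[0,0,0],[0.0017,-0.0155,0],0.01],[[0,0,0],[0.0034,-0.0152,0],0.01],[[0,0,0],[0.005,-0.0148,0],0.01],[[0,0,0],[0.0066,-0.0141,0],0.01],[[0,0,0],[0.008,-0.0133,0],0.01],[[0,0,0],[0,0,0],0.01]])

```text
time_s: 44.0
tool_pos: [0.5945, 0.2441, 0.0797]
ee_rot: [[-1.0, -0.004, 0.003], [-0.004, 1.0, 0.003], [-0.003, 0.003, -1.0]]
contact_force: [2.8, -0.1, 4.3]
finger_gap: 0.0161
grip_force: 39.8
```

Forces are low. Continuing the arc.

Emit:
move_arm(commands=[[[0,0,0],[0.0094,-0.0123,0],0.01],[[0,0,0],[0.0107,-0.0112,0],0.01],[[0,0,0],[0.0118,-0.0099,0],0.01],[[0,0,0],[0.0128,-0.0086,0],0.01],[[0,0,0],[0.0137,-0.0071,0],0.01],[[0,0,0],[0.0143,-0.0056,0],0.01],[[0,0,0],[0,0,0],0.01]])

```text
time_s: 44.7
tool_pos: [0.5216, 0.1898, 0.0796]
ee_rot: [[-1.0, -0.005, 0.003], [-0.005, 1.0, 0.003], [-0.003, 0.003, -1.0]]
contact_force: [2.1, 0.4, 4.4]
finger_gap: 0.0159
grip_force: 40.6
```

Emit:
move_arm(commands=[[[0,0,0],[0.0148,-0.004,0],0.01],[[0,0,0],[0.0151,-0.0023,0],0.01],[[0,0,0],[0.008,-0.0005,0],0.01],[[0,0,0],[0.004,0,0],0.01],[[0,0,0],[0,0,0],0.01]])

```text
time_s: 45.2
tool_pos: [0.4807, 0.183, 0.0794]
ee_rot: [[-1.0, -0.005, 0.004], [-0.005, 1.0, 0.003], [-0.004, 0.003, -1.0]]
contact_force: [-1.0, -3.1, 11.5]
finger_gap: 0.0158
grip_force: 40.9
```

Emit:
move_arm(commands=[[[0,0,0],[0.003,0,0],0.01],[[0,0,0],[0,0,0],0.01]])

```text
time_s: 45.4
tool_pos: [0.4772, 0.1829, 0.0793]
ee_rot: [[-1.0, -0.005, 0.002], [-0.005, 1.0, 0.002], [-0.002, 0.002, -1.0]]
contact_force: [-7.7, -3.4, 16.2]
finger_gap: 0.0163
grip_force: 41.2
```

Emit:
move_arm(commands=[[[0,0,0],[0.002,0,0],0.01],[[0,0,0],[0.002,0,0],0.01],[[0,0,0],[0,0,0],0.01]])

```text
time_s: 45.7
tool_pos: [0.4757, 0.1829, 0.0796]
ee_rot: [[-1.0, -0.005, 0.008], [-0.005, 1.0, 0.003], [-0.008, 0.003, -1.0]]
contact_force: [19.3, -1.9, 0.7]
finger_gap: 0.0162
grip_force: 39.7
```

Emit:
move_arm(commands=[[[0,0,0],[0.001,0,0],0.01],[[0,0,0],[0,0,0],0.01],[[0,0,0],[-0.001,0,0],0.01],[[0,0,0],[0,0,0],0.05],[[0,0,0],[0,0,0],0.05],[[0,0,0],[0,0,-0.04],0.05],[[0,0,0],[0.02,0,-0.045],0.085],[[0,0,0],[0.03,0,-0.04],0.085]])

```text
time_s: 46.5
tool_pos: [0.4224, 0.1823, 0.2043]
ee_rot: [[-1.0, -0.005, -0.0], [-0.005, 1.0, 0.002], [0.0, 0.002, -1.0]]
contact_force: [0.8, 0.2, 0.9]
finger_gap: 0.0771
grip_force: 0.0
```

Emit:
move_arm(commands=[[[0,0,0],[0.02,0,-0.04],0.085],[[0,0,0],[0,0,0],0.085],[[0,0,0],[0,0,0],0.085]])

```text
time_s: 46.8
tool_pos: [0.4026, 0.1824, 0.2436]
ee_rot: [[-1.0, -0.006, 0.002], [-0.006, 1.0, 0.003], [-0.002, 0.003, -1.0]]
contact_force: [0.7, -0.2, -0.1]
finger_gap: 0.0849
grip_force: 0.0
```

Run:
```python
from h import *
np.set_printoptions(precision=4,suppress=True)
def bar(tag):
    im,c=load('wrist',tag);res=[]
    # bar edges at world y stations: sample the plane z=.07 across x
    for y in (.07,.145,.22,.29):
        xs=np.arange(.450,.505,.0005);uv=proj(c,np.c_[xs,np.full_like(xs,y),np.full_like(xs,.07)]).astype(np.float32)
        v=cv2.remap(im,uv[:,0].reshape(1,-1).copy(),uv[:,1].reshape(1,-1).copy(),1)[0].astype(int)
        res.append((y,' '.join(str(k) for k in v.mean(1).astype(int)[::4])))
    for r in res: print(tag,*r)
im,c=snap('wrist','w15');print(bot.state()['tool_pos'])
bar('w6');bar('w15')
uv=proj(c,[[.4757,.04,.07],[.476,.183,.07],[.4757,.322,.07]]).round(0);print(uv.tolist())
x,y=uv[1].astype(int);a=im[y-75:y+75,120:520]
b=load('wrist','w6')[0][170:320,120:520];cv2.imwrite('pics/w15z.png',cv2.resize(np.vstack([a,b]),(800,600),interpolation=cv2.INTER_CUBIC)[...,::-1])
```

```text
[0.4026 0.1823 0.2424]
w6 0.07 251 251 251 251 251 250 245 146 202 232 229 227 229 229 228 229 230 227 162 81 161 199 201 200 200 199 197 194
w6 0.145 249 249 251 250 250 250 237 152 215 226 227 226 227 226 224 225 227 224 149 97 177 209 204 156 127 150 195 204
w6 0.22 250 251 251 250 250 251 211 160 217 226 225 225 229 227 224 225 227 214 110 109 184 211 210 209 208 208 205 205
w6 0.29 230 177 134 121 128 143 150 175 221 226 224 228 229 228 227 225 225 211 111 119 172 74 25 23 18 18 20 20
w15 0.07 246 246 247 247 245 247 228 123 198 221 219 219 218 218 220 219 220 205 122 74 37 26 21 15 18 17 23 25
w15 0.145 244 245 246 245 245 245 208 136 203 218 218 216 217 213 214 214 216 206 115 142 193 195 178 145 155 182 190 172
w15 0.22 246 246 245 244 245 244 189 157 208 217 214 218 220 216 213 216 216 192 89 155 199 195 195 194 192 192 189 163
w15 0.29 233 180 167 172 196 227 158 175 211 217 215 220 221 219 216 213 216 156 21 23 21 18 22 19 16 23 16 16
[[193.0, 242.0], [316.0, 243.0], [434.0, 243.0]]
```

View pics/w15z.png

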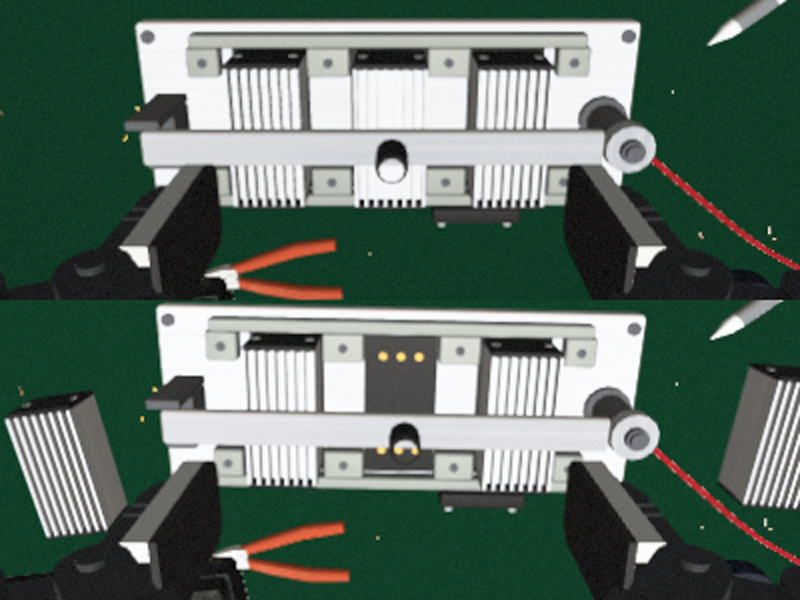

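The bar edges coincide with the initial shut picture to within 0.5 mm at both ends, so the bar is shut in its detent with three modules under it. Back to the supply box.

Run:
```python
import lev; from lev import *
lev.H=np.array([.591,-.2907,.05])
table([(-.32,.062,-.42,.14),(-.32,.062,-.42,0),(-.32,.0735,-.42,0)]+[(-.32+.085*i,.0735,-.42+.04*i,0) for i in range(1,9)]+[(.36,.060,-.1,0)])
```

```text
(-0.32, 0.062, -0.42, 0.14) turn [-0.006 -0.42  -0.039] shift(turned axes) [-0.0806 -0.4808  0.0598] shift(old) [-0.1165 -0.4767  0.0205] tcp [ 0.5216 -0.2938  0.2207]
(-0.32, 0.062, -0.42, 0) turn [0. 0. 0.] shift(turned axes) [-0.    0.    0.14] shift(old) [-0.    0.    0.14] tcp [ 0.5786 -0.2912  0.0929]
(-0.32, 0.0735, -0.42, 0) turn [0. 0. 0.] shift(turned axes) [-0.0011 -0.     -0.0114] shift(old) [-0.0011 -0.     -0.0114] tcp [ 0.575  -0.2914  0.1038]
(-0.235, 0.0735, -0.38, 0) turn [0.   0.04 0.  ] shift(turned axes) [-0.0055 -0.      0.0007] shift(old) [-0.0055 -0.      0.0009] tcp [ 0.5804 -0.2912  0.1052]
(-0.15, 0.0735, -0.33999999999999997, 0) turn [ 0.    0.04 -0.  ] shift(turned axes) [-0.0055 -0.      0.0009] shift(old) [-0.0054 -0.      0.0012] tcp [ 0.5859 -0.2909  0.1062]
(-0.065, 0.0735, -0.3, 0) turn [ 0.    0.04 -0.  ] shift(turned axes) [-0.0054  0.      0.0012] shift(old) [-0.0054  0.      0.0014] tcp [ 0.5914 -0.2907  0.1066]
(0.020000000000000018, 0.0735, -0.26, 0) turn [-0.    0.04  0.  ] shift(turned axes) [-0.0054  0.      0.0015] shift(old) [-0.0053  0. 
[... 226 characters left out ...]
 0.106 ]
(0.19, 0.0735, -0.18, 0) turn [0.   0.04 0.  ] shift(turned axes) [-0.0052 -0.      0.002 ] shift(old) [-0.0051 -0.      0.0022] tcp [ 0.608 -0.29   0.105]
(0.2750000000000001, 0.0735, -0.13999999999999996, 0) turn [-0.    0.04 -0.  ] shift(turned axes) [-0.0051  0.      0.0023] shift(old) [-0.005   0.      0.0025] tcp [ 0.6134 -0.2897  0.1034]
(0.36000000000000004, 0.0735, -0.09999999999999998, 0) turn [-0.    0.04  0.  ] shift(turned axes) [-0.005   0.      0.0025] shift(old) [-0.0049  0.      0.0027] tcp [ 0.6186 -0.2895  0.1014]
(0.36, 0.06, -0.1, 0) turn [ 0. -0.  0.] shift(turned axes) [ 0.006  -0.      0.0121] shift(old) [ 0.006  -0.      0.0121] tcp [ 0.6139 -0.2897  0.0887]
```

Emit:
move_arm(commands=[[[0,0,0],[-0.008,-0.048,0],0.06],[[0,0,0],[-0.008,-0.048,0],0.06],[[0,0,0],[-0.008,-0.048,0],0.06],[[0,0,0],[-0.008,-0.048,0],0.06],[[0,0,0],[-0.008,-0.048,0],0.06],[[0,0,0],[-0.008,-0.048,0],0.06],[[0,0,0],[-0.008,-0.048,0],0.06],[[0,0,0],[-0.008,-0.048,0],0.06]])

```text
time_s: 47.65
tool_pos: [0.4684, -0.2037, 0.2401]
ee_rot: [[-1.0, -0.005, -0.002], [-0.005, 1.0, 0.004], [0.002, 0.004, -1.0]]
contact_force: [1.0, 0.0, -0.1]
finger_gap: 0.0601
grip_force: 0.0
```

Emit:
move_arm(commands=[[[0,0,0],[-0.008,-0.045,0],0.06],[[0,0,0],[-0.008,-0.04,0],0.06],[[0,-0.14,-0.04],[0,0,0],0.06],[[0,-0.14,0],[0,0,0],0.06],[[0,-0.14,0],[0,0,0],0.06],[[0,0,0],[0,0,0],0.06],[[0,0,0],[0,0,0],0.06]])

```text
time_s: 48.35
tool_pos: [0.4844, -0.2868, 0.2404]
ee_rot: [[-0.913, -0.043, 0.405], [-0.039, 0.999, 0.018], [-0.405, 0.001, -0.914]]
contact_force: [0.2, 0.7, 0.3]
finger_gap: 0.0603
grip_force: 0.0
```

Run:
```python
import lev; from lev import *
lev.H=np.array([.591,-.2907,.05]);s=bot.state();print(s['tool_pos'],s['finger_gap'])
table([(-.32,.062,-.42,.06),(-.32,.062,-.42,0)])
```

```text
[ 0.48440008 -0.28680839  0.2404442 ] 0.06025062333160489
(-0.32, 0.062, -0.42, 0.06) turn [ 0.    -0.003 -0.001] shift(turned axes) [-0.0256 -0.0086  0.1131] shift(old) [-0.0259 -0.0086  0.113 ] tcp [ 0.5542 -0.2923  0.1477]
(-0.32, 0.062, -0.42, 0) turn [0. 0. 0.] shift(turned axes) [-0.    0.    0.06] shift(old) [-0.    0.    0.06] tcp [ 0.5786 -0.2912  0.0929]
```

Emit:
move_arm(commands=[[[0,0,0],[-0.0256,-0.0086,0.023],0.06],[[0,0,0],[0,0,0.045],0.06],[[0,0,0],[0,0,0.045],0.06],[[0,0,0],[0,0,0.03],0.06],[[0,0,0],[0,0,0.03],0.06],[[0,0,0],[0,0,0],0.06],[[0,0,0],[0,0,0],0.06]], grip_force=65)

```text
time_s: 49.05
tool_pos: [0.5799, -0.2903, 0.0936]
ee_rot: [[-0.913, -0.047, 0.405], [-0.042, 0.999, 0.019], [-0.406, 0.0, -0.914]]
contact_force: [-0.0, -0.3, 1.1]
finger_gap: 0.0598
grip_force: 0.0
```

Emit:
move_arm(commands=[[[0,0,0],[0,0,0],0.02],[[0,0,0],[0,0,0],0.02],[[0,0,0],[0,0,0],0.02],[[0,0,0],[0,0,0],0.02]])

```text
time_s: 49.45
tool_pos: [0.5796, -0.2908, 0.0957]
ee_rot: [[-0.911, -0.045, 0.409], [-0.042, 0.999, 0.017], [-0.409, -0.001, -0.912]]
contact_force: [-4.7, 6.8, 9.7]
finger_gap: 0.0257
grip_force: 63.3
```

Emit:
move_arm(commands=[[[0,0,0],[-0.0004,0,-0.004],0.02],[[0,0,0],[-0.0004,0,-0.0037],0.02],[[0,0,0],[-0.0004,0,-0.0037],0.02],[[0,0,0],[-0.0004,0,-0.0035],0.02],[[0,0,0],[0,0,0],0.02]])

```text
time_s: 49.95
tool_pos: [0.5749, -0.2907, 0.1075]
ee_rot: [[-0.912, -0.044, 0.407], [-0.041, 0.999, 0.018], [-0.408, 0.0, -0.913]]
contact_force: [21.7, -1.0, -24.2]
finger_gap: 0.0253
grip_force: 71.5
```

Lifted to its stop. Swinging to ON.

Emit:
move_arm(commands=[[[0,0.04,0],[-0.0055,0,0.0012],0.02],[[0,0.04,0],[-0.0055,0,0.0009],0.02],[[0,0.04,0],[-0.0054,0,0.0012],0.02],[[0,0.04,0],[-0.0054,0,0.0015],0.02],[[0,0.04,0],[-0.0053,0,0.0018],0.02],[[0,0.04,0],[-0.0052,0,0.002],0.02],[[0,0.04,0],[-0.0051,0,0.0023],0.02],[[0,0.04,0],[-0.005,0,0.0025],0.02]])

```text
time_s: 50.75
tool_pos: [0.6176, -0.2889, 0.1066]
ee_rot: [[-0.994, -0.045, 0.096], [-0.045, 0.999, 0.004], [-0.096, 0.0, -0.995]]
contact_force: [-5.1, 1.8, -8.6]
finger_gap: 0.0256
grip_force: 66.5
```

Emit:
move_arm(commands=[[[0,0,0],[-0.001,0,0],0.02],[[0,0,0],[0,0,0],0.02]])

```text
time_s: 50.95
tool_pos: [0.6189, -0.2888, 0.1064]
ee_rot: [[-0.994, -0.046, 0.099], [-0.045, 0.999, 0.005], [-0.099, 0.0, -0.995]]
contact_force: [-5.3, 0.6, -8.1]
finger_gap: 0.0253
grip_force: 66.7
```

Emit:
move_arm(commands=[[[0,0,0],[-0.002,0,0],0.02],[[0,0,0],[0,0,0],0.02]])

```text
time_s: 51.15
tool_pos: [0.6204, -0.2888, 0.1069]
ee_rot: [[-0.994, -0.045, 0.099], [-0.045, 0.999, 0.005], [-0.099, 0.0, -0.995]]
contact_force: [-6.4, 1.1, -8.1]
finger_gap: 0.0256
grip_force: 66.7
```

Emit:
move_arm(commands=[[[0,0,0],[-0.003,0,0.0005],0.02],[[0,0,0],[0,0,0],0.02]])

```text
time_s: 51.35
tool_pos: [0.6239, -0.2886, 0.1069]
ee_rot: [[-0.994, -0.045, 0.1], [-0.044, 0.999, 0.005], [-0.1, 0.0, -0.995]]
contact_force: [-3.7, 2.0, -9.4]
finger_gap: 0.0251
grip_force: 65.1
```

Emit:
move_arm(commands=[[[0,0,0],[-0.002,0,0.0005],0.02],[[0,0,0],[0,0,0],0.02]])

```text
time_s: 51.55
tool_pos: [0.6256, -0.2885, 0.1065]
ee_rot: [[-0.994, -0.045, 0.098], [-0.045, 0.999, 0.005], [-0.099, 0.0, -0.995]]
contact_force: [-8.3, 2.7, -7.5]
finger_gap: 0.0252
grip_force: 65.7
```

Run:
```python
from lev import *
im,c=snap('wrist','w16');it,_=snap('top','t5')
for th in (.2,.32,.4):
  u=np.sin(th)*ex+np.cos(th)*ez
  print(th,proj(c,[H+r*u for r in (.036,.048,.066,.078,.1)]).round(0).tolist())
a=im[110:330,230:410];a=cv2.resize(a,None,fx=2.7,fy=2.7,interpolation=cv2.INTER_CUBIC)
b=cv2.resize(it[135:195,425:470],(270,360),interpolation=cv2.INTER_CUBIC)
o=np.zeros((594,790,3),np.uint8);o[:a.shape[0],:a.shape[1]]=a;o[:360,510:780]=b
cv2.imwrite('pics/z5.png',o[...,::-1])
```

```text
0.2 [[317.0, 191.0], [317.0, 203.0], [317.0, 224.0], [317.0, 240.0], [317.0, 278.0]]
0.32 [[317.0, 197.0], [317.0, 211.0], [317.0, 236.0], [317.0, 255.0], [317.0, 297.0]]
0.4 [[317.0, 201.0], [317.0, 216.0], [317.0, 243.0], [317.0, 263.0], [317.0, 307.0]]
```

View pics/z5.png

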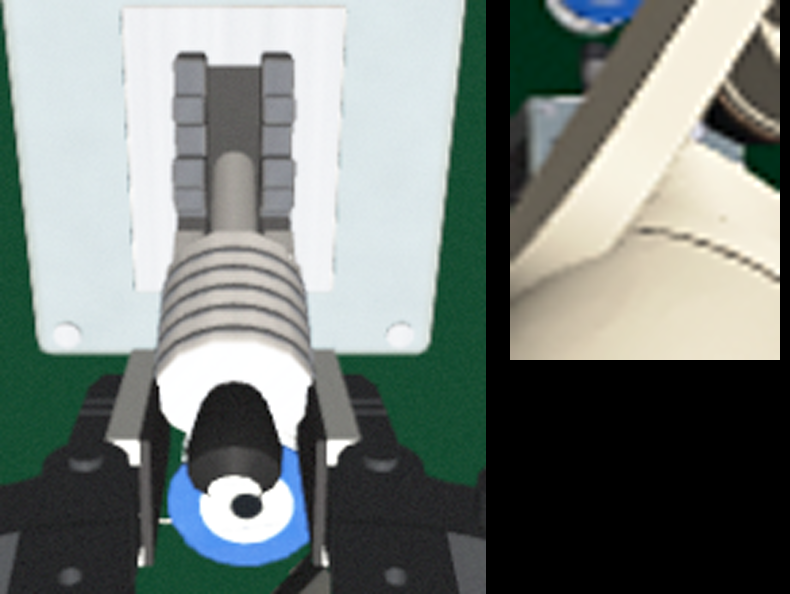

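The collar is up and the lever is near 0.31. Lowering along the lever with a slight rearward bias.

Emit:
move_arm(commands=[[[0,0,0],[-0.002,0,0.0005],0.02],[[0,0,0],[0.0008,0,0.0035],0.02],[[0,0,0],[0.0012,0,0.0035],0.02],[[0,0,0],[0.0012,0,0.0035],0.02],[[0,0,0],[0.0008,0,0.002],0.02],[[0,0,0],[0,0,0],0.02]])

```text
time_s: 52.25
tool_pos: [0.6233, -0.2888, 0.0946]
ee_rot: [[-0.994, -0.045, 0.096], [-0.044, 0.999, 0.005], [-0.096, 0.0, -0.995]]
contact_force: [-31.9, 5.6, 13.6]
finger_gap: 0.0253
grip_force: 68.2
```

Emit:
move_arm(commands=[[[0,0,0],[0.002,0,0],0.02],[[0,0,0],[0,0,0],0.06],[[0,0,0],[0,0,0],0.06],[[0,0,0],[0,0,-0.03],0.06],[[0,0,0],[0,0,-0.04],0.06],[[0,0,0],[0.02,0,-0.04],0.06],[[0,0,0],[0.03,0,0],0.085],[[0,0,0],[0,0,0],0.085]])

```text
time_s: 53.05
tool_pos: [0.5616, -0.2921, 0.1999]
ee_rot: [[-0.994, -0.044, 0.102], [-0.044, 0.999, 0.002], [-0.102, -0.003, -0.995]]
contact_force: [-0.0, 0.1, -0.3]
finger_gap: 0.0847
grip_force: 0.0
```

Run:
```python
from lev import *
im,c=snap('wrist','w17');print(bot.state()['tool_pos'])
for th,rr in ((.2,.066),(.26,.066),(.32,.066),(.32,.078)):
  u=np.sin(th)*ex+np.cos(th)*ez;fx=np.cos(th)*ex-np.sin(th)*ez
  print(th,rr,proj(c,[H+rr*u,H+rr*u-.014*fx,H+rr*u+.014*ey,H+.096*u]).round(1).tolist())
a=im[140:330,240:400];a=cv2.resize(a,None,fx=3,fy=3,interpolation=cv2.INTER_CUBIC)
cv2.imwrite('pics/z6.png',a[...,::-1])
```

```text
[ 0.56269312 -0.29193199  0.19925708]
0.2 0.066 [[317.7, 242.0], [317.7, 229.3], [334.1, 242.1], [317.8, 268.1]]
0.26 0.066 [[317.7, 245.4], [317.7, 233.6], [333.9, 245.4], [317.8, 273.1]]
0.32 0.066 [[317.7, 248.5], [317.7, 237.6], [333.7, 248.5], [317.8, 277.6]]
0.32 0.078 [[317.7, 259.5], [317.8, 248.6], [334.4, 259.5], [317.8, 277.6]]
```

View pics/z6.png

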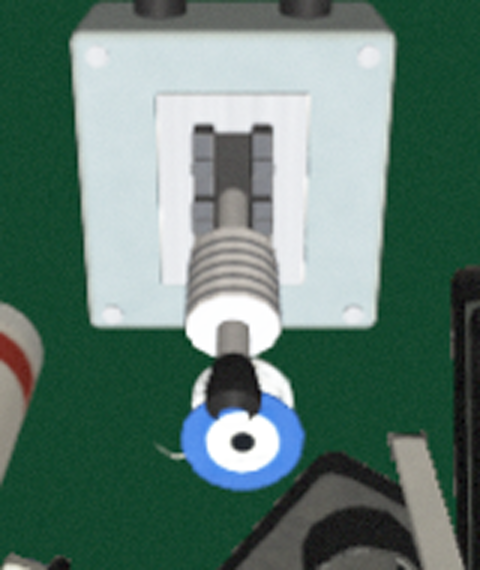

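The lever is ON with the collar dropped: ring at row 248.0, predicted 248.5 (a raised collar would show at 259.5). The tray, nests and bar were checked earlier. Handing in.

```bash
python3 -c "
from station import bot; print(bot.close_job())"
```

```text
the job is handed in; nothing more can be done
None
```

The job is handed in at about 53 s, well inside the 210 s limit. Both tested modules are in the tray, all three fresh modules are in the nests, the bar is shut in its detent, and the lever is back ON with the collar down. Camera views confirmed each of these, but I have seen no verdict. On the first throw to OFF, lowering the collar left the lever slightly short of its stop; I lifted it again and set it fully OFF before opening the bar.

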